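# Load the marking pallet and slide it home under the laser head

## Task

Get two pieces ready for laser marking: lay the olive pocket knife and the brass lighter case flat in their own pockets of the pallet, carry the pallet level to the marking stand, start its nose in the guides and let go of it there, resting on the ledge. Then, from its end with the red ball knob, slide it in until its nose bears firmly on the red sprung buffer of the depth stop and stays bearing on it when you let go, but never push so hard that the clamped stop block shifts. Leave the razor and everything else on the bench where it is.

Things in the scene. Friction and masses are not known exactly. Their poses are not given: they have to be found in the camera images.
- tray: The pallet, loose, 0.32 kg nominal: a dark plate, bright walls, 190 long (its x) x 60 wide (its y) x 12 mm high, flat long sides. Origin: centre of its underside. +x points to its nose (goes in first), -x to the tail with the red knob. Two pockets, floors 7 mm above its underside, walls 5 mm high. Loaded, it balances about 10 mm behind its origin. Starts empty on the bench, nose roughly to the robot's left.
- tray_nose (a point): Middle of the pallet's nose face, 95 mm ahead of its origin, 6 mm above its underside; axes as the pallet.
- tray_knob (a point): Centre of the red ball knob, 24 mm across, on an 8 mm stem behind the tail: 145 mm behind the pallet's origin, 18 mm above its underside. Good for pushing and pulling; pinched from above the pallet swings freely about the ball, so it cannot be lifted level by it.
- knife_pocket (a point): Centre of the floor of the knife's pocket, 100 (x) x 31 mm (y), in the tail half: 37 mm behind the pallet's origin; axes as the pallet.
- lighter_pocket (a point): Centre of the floor of the lighter's pocket, 64 (x) x 45 mm (y), in the nose half: 55 mm ahead of the pallet's origin; axes as the pallet.
- knife: Closed pocket knife, olive with a steel bolster, 92 long (x) x 24 wide (y) x 15 mm high, about 0.1 kg, loose on the 2 mm thick black mat. Origin: centre of its underside. It may lie in its pocket either way round.
- lighter: Brass lighter case, 57 long (x) x 38 wide (y) x 14 mm high, about 0.06 kg, loose on the mat. Origin: centre of its underside. It may lie in its pocket either way round.
- marker: The laser marking stand, fixed. Origin: on the bench under the middle of the guides' mouth; +x is the way the pallet slides in (roughly to the robot's left), z up. Its column stands at x = 330 to 410 mm.
- mouth (a point): Middle of the guides' mouth on the deck, 30 mm above the bench; axes as the stand. Guides run from here to 180 mm inside, 63 mm apart (pallet 60), lips reaching 5 mm inwards 16 mm above the deck; lip tops 20 mm above the deck, outer faces 50 mm either side. Flared ends, 12 mm long, stand in front, 70 mm apart and 22 mm high at their tips. No room for fingers between guides and pallet.
- ledge (a point): Middle of the outer edge of the loading ledge, 70 mm in front of the mouth, level with the deck; axes as the stand. The ledge is 44 mm wide, so fingers holding the pallet's sides pass beside it. A pallet left there tips off unless its nose is at least 30 mm inside the mouth.
- lens (a point): Underside of the black scan head's lens, 105 mm inside the mouth and 350 mm above the bench. The head spans 50 to 155 mm inside the mouth and 50 mm either side.
- stop: Grey depth stop block with a black clamp knob at the inner end of the guides; origin on the bench plane under its front face, 215 mm inside the mouth; axes as the stand. It is clamped by friction only and slips if pushed with about 15 N. The red buffer on its set screw stands out 9 to 37 mm from that face towards the pallet: set anew each time, not in the readings. The buffer is sprung, 4 N per mm, up to 3 mm.
- razor: Closed black razor, 130 x 18 x 12 mm, among the blanks on the mat: not part of the job. Origin: centre of its underside, long along its x.
- tape: Tape roll, 68 mm across, 22 mm high, bystander; origin at the centre of its underside.
- spirit: Amber bottle, 60 mm across, 150 mm high, bystander; origin at the centre of its underside.
- brush: Brush, lying, bystander.
- driver: Screwdriver, lying, bystander.
- coupon: Copper test plate, 80 x 50 x 4 mm, bystander; origin at the centre of its underside.
- keys: Grey pot of hex keys, 68 mm across, pot 75 mm high, keys to about 150 mm, bystander; origin at the centre of its underside.
Mind the look-alikes: they are no part of the job. Leave any orange look-alike of the knife alone.

How it is judged:
By the outcome, as a careful person would: the job done as asked, in the order asked, and still so for the second after the job is handed in, with the robot touching nothing.
It also fails if it takes over 70 s, if anything falls off the work surface, if the arm or the gripper's body presses on something with over 40 N, if the wrist force passes 120 N, or if a joint passes its speed limit or range.

## Robot

A 7-joint arm with a two-finger parallel gripper is mounted at the origin on the work surface. World frame = base frame: x ahead of the robot, y to its left, z up, the work surface at z = 0. Lengths are in m, angles in rad, forces in N, time in s.
With the tool pointing down it reaches from about 0.425 to 0.875 m from the base axis. Payload 4.7 kg.
Tool frame: the origin (TCP) lies at the very end of the fingers, on their centre line; the grasp point (between the pads) lies behind it (ctrl.tcp_to_grasp is the y of the grasp point in the tool frame, in m); y points along the fingers, x is the direction in which the jaws open and shut, and the axes are right-handed (so a half turn about y gives the same grasp; the last joint's range is limited). The gripper opens to 87 mm and grips with 3 to 60 N. Pads are 19 mm wide; open, the fingers measure 117 mm over their backs; the gripper's body (75 mm by 190 mm) begins 51 mm behind the grasp point.
Start: joints at [-1.291, 0.321, -0.07, 1.45, 0.023, 1.371, -0.057], TCP at [0.171, 0.627, 0.223] pointing down, gripper open.
Joint ranges: [-2.86, 2.86], [-0.3, 2.09], [-1.38, 1.24], [0.06, 2.45], [-1.56, 4.7], [0.09, 2.05], [-2.69, 2.69]. Speed limits (rad/s): [2.57, 2.57, 3.14, 3.14, 3.14, 3.14, 3.14].

## Interface

Orientations are given as a rotation vector (axis times angle).
In Python, from bench import ctrl, get_image, workorder gives the robot as it stands.
- The arm moves only by the tool drive_tool, never from a script. Its argument "increments" is text: rows parted by semicolons, each of 5 numbers parted by spaces: the shift along the tool's x, y, z in mm, then the turn about the tool's y in degrees, then the closure in counts, from 0 (fully open) to 255 (shut). In form: tx ty tz yaw fingers; .... A call has 1 to 20 rows; each row shifts and turns the commanded pose from where the row before left it, along the tool's axes as they then stand; what a row does not reach is not made up. A row lasts 1/8 s, in which the tool goes at most 62.5 mm and 10.7 degrees, less where a joint would pass 70% of its speed; a pose out of reach is approached as far as the arm can. A call is refused whole if a number of a shift passes 62.5 or a number of a turn 10.7, either way. A call with a gripper value outside its range is refused whole. The fingers move at their own pace and stop on an object; "squeeze" is the grip in N (left out, the last holds). Time passes only in rows, so rows that do not move let the fingers close. It gives the time, the measured TCP pose, the force and the opening at its end, in the units of the state.
- ctrl.get_state(): the state, without advancing time (a new reading comes with each control period).
- get_image(name): name is "scene" or "top" or "wrist"; returns a dict with "img" (400x640x3 uint8, red, green, blue), "mtx" (3x3 intrinsics, pixels), "camera_from_world" (4x4, takes a point from world to camera coordinates). Camera axes: x right, y up, looking along -z (the intrinsics and any distortion apply to the point x, -y, -z); pixel columns grow to the right and rows downward; lengths in m; the calibration is good to about 2 mm. A picture is of the moment at which its call begins. There is no depth.
- workorder.close_job(): hands the job in, once; it reports no verdict.
The state is a dict: "time": time; "joint_positions": joint angles; "qd": joint speeds; "joint_torque": joint torques, N m; "position": TCP position; "tool_rot": TCP orientation; "ft_force": force on the tool from outside, world axes, zero at the start; "torque": the same for the moment, N m; "grip_width": opening from 0.0 (shut) to 1.0 (fully open).
Only numpy, scipy, OpenCV 4.12 (cv2) and the standard library are available. Lean on these libraries where they do the work, as an engineer would, in place of code of your own. Each camera call takes 0.05 s, during which the arm holds its last target.

## Working session

There is one attempt and no reset: what is moved stays moved. The work goes in short steps, Python scripts to look and compute and a tool call to move; the robot and the scene stay as the last step left them, time stands still between calls to the robot, and variables do not carry over. Pictures are saved under pics/ and viewed, and the job is handed in when it is done.

Besides the shell and the picture viewer there is one more tool, called as name(argument=value, ...) on one line, values as JSON. drive_tool: Moves the arm, as the interface text tells. Its arguments: {"type":"object","properties":{"increments":{"type":"string"},"squeeze":{"type":"number"}},"required":["increments"]}

```bash
mkdir -p pics; ls; python3 - <<'E'
from bench import ctrl,get_image
import cv2,numpy as np
s=ctrl.get_state(); print(s, ctrl.tcp_to_grasp)
for n in("scene","top","wrist"):
    d=get_image(n); cv2.imwrite(f"pics/{n}0.png",d["img"][:,:,::-1]); print(n,d["mtx"],d["camera_from_world"],[k for k in d])
E
```

```text
pics
{'time': 0.0, 'joint_positions': array([-1.2909365 ,  0.32179717, -0.0700918 ,  1.45166145,  0.02260465,
        1.37082612, -0.05689431]), 'qd': array([-0.00071945, -0.00130113,  0.00141814, -0.00057267, -0.00082213,
       -0.00040537,  0.00069962]), 'joint_torque': array([-5.01539198e-04, -4.91292965e+01, -4.03942857e-01, -3.12515938e+01,
       -6.38347096e-02,  4.40697314e-02,  1.77578886e-04]), 'position': array([0.17061711, 0.62662915, 0.22148516]), 'tool_rot': array([-1.32452649, -1.01023581,  1.01265013]), 'ft_force': array([ 0.07741081, -0.68365541, -0.14173294]), 'torque': array([-0.01253665, -0.00933885, -0.05611923]), 'grip_width': 1.0003894306212175} -0.0187
scene [[508.08939337   0.         322.70941929]
 [  0.         508.08939337 199.52483334]
 [  0.           0.           1.        ]] [[ 0.63424614  0.77305171 -0.01108593 -0.30889666]
 [-0.51489327  0.43305097  0.73983226  0.1469981 ]
 [ 0.57672937 -0.46352768  0.67270002 -1.88670591]
 [ 0.          0.          0.          1.        ]] ['img', 'mtx', 'camera_from_world']
top [[373.34907824   0.         322.40692414]
 [  0.         373.34907824 198.09227671]
 [  0.           0.           1.        ]] [[ 0.01533051 -0.99981264  0.01181792 -0.02850699]
 [ 0.99556707  0.0163602   0.09262045 -0.55360014]
 [-0.09279644  0.01034561  0.99563135 -1.18532166]
 [ 0.          0.          0.          1.        ]] ['img', 'mtx', 'camera_from_world']
wrist [[323.5991412    0.         319.16035107]
 [  0.         323.5991412  202.78195456]
 [  0.           0.           1.        ]] [[ 0.26256395  0.96491233 -0.00208854 -0.64976722]
 [-0.92157659  0.25012921 -0.29687027  0.03758592]
 [-0.28593138  0.07987218  0.95491554 -0.39242607]
 [ 0.          0.          0.          1.        ]] ['img', 'mtx', 'camera_from_world']
```

View pics/scene0.png

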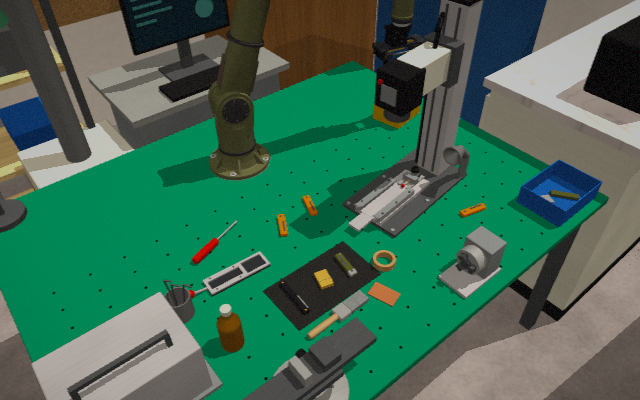

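View pics/top0.png

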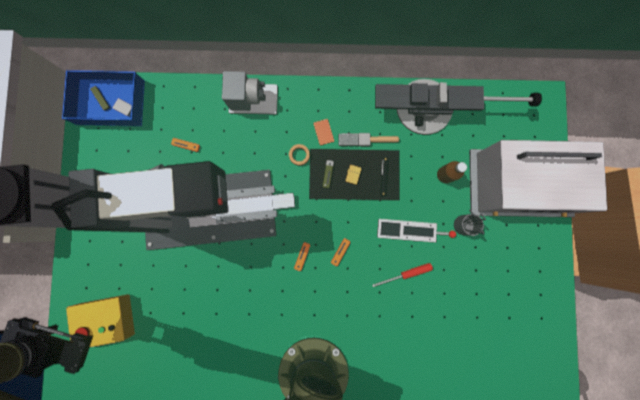

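View pics/wrist0.png

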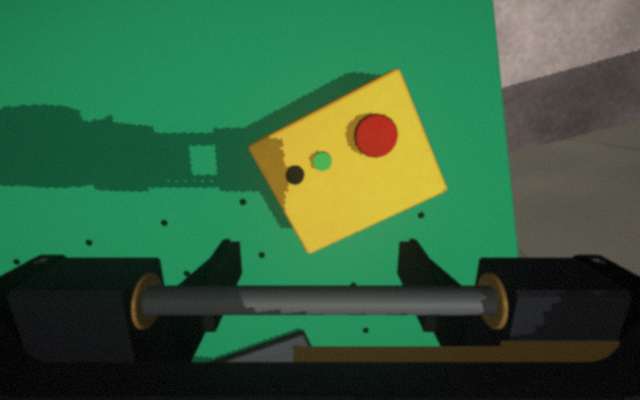

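Candidates in the top view: the olive knife is at about (328,174), the lighter at (353,174), and the razor at (384,177), all on the mat. The pallet is at (407,230) with its red knob at (453,234). The orange look-alikes at (302,257), (341,252) and (185,145) are not part of the job. I'll enlarge to confirm.

```bash
cat > h.py <<'E'
import numpy as np,cv2
from bench import ctrl,get_image
from scipy.spatial.transform import Rotation as R
def ray(d,u,v,z):
    T=d["camera_from_world"];K=d["mtx"]
    r=np.array([(u-K[0,2])/K[0,0],-(v-K[1,2])/K[1,1],-1.])
    Rw=T[:3,:3].T; c=-Rw@T[:3,3]; w=Rw@r
    return c+w*(z-c[2])/w[2]
def proj(d,p):
    T=d["camera_from_world"];K=d["mtx"]; q=T[:3,:3]@np.array(p)+T[:3,3]
    return np.array([K[0,0]*q[0]/-q[2]+K[0,2],K[1,1]*-q[1]/-q[2]+K[1,2]])
def tool():
    s=ctrl.get_state(); return s,np.array(s["position"]),R.from_rotvec(s["tool_rot"]).as_matrix()
def big(img,x0,y0,x1,y1,f,name):
    c=cv2.resize(img[y0:y1,x0:x1],None,fx=f,fy=f,interpolation=cv2.INTER_CUBIC); cv2.imwrite(name,c[:,:,::-1])
def rect(d,mask,z,minA=30):
    cs,_=cv2.findContours(mask,cv2.RETR_EXTERNAL,cv2.CHAIN_APPROX_NONE); o=[]
    for c in cs:
        if cv2.contourArea(c)<minA: continue
        P=np.array([ray(d,*p[0],z)[:2] for p in c],np.float32)*1000
        r=cv2.minAreaRect(P); o.append((np.round(r[0],1),np.round(r[1],1),round(r[2],1),c.reshape(-1,2).mean(0).round(0),cv2.boxPoints(r).round(0).tolist()))
    return o
E
python3 - <<'E'
from h import *
d=get_image("top");I=d["img"]
big(I,230,130,480,270,3.2,"pics/topc.png")
big(I,100,150,310,270,3.8,"pics/tops.png")
s,p,M=tool(); print(p,M.round(3),s["time"])
for n,uv,z in (("knife",(328,174),.015),("lighter",(353,174),.015),("tray",(407,230),.01),("knob",(453,234),.018)): print(n,ray(d,*uv,z).round(3))
E
```

```text
[0.17070818 0.62685798 0.22188143] [[ 0.263 -0.    -0.965]
 [ 0.965 -0.001  0.263]
 [-0.001 -1.    -0.   ]] 0.2
knife [ 0.635 -0.037  0.015]
lighter [ 0.636 -0.119  0.015]
tray [ 0.455 -0.298  0.01 ]
knob [ 0.445 -0.446  0.018]
```

View pics/topc.png

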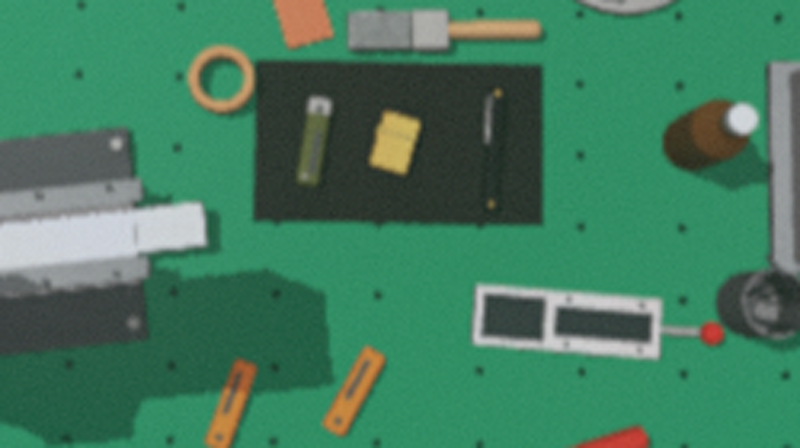

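View pics/tops.png

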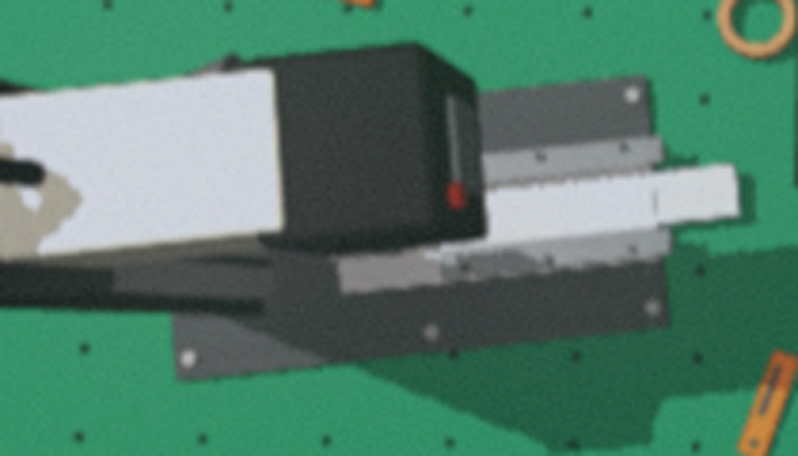

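The crops confirm it: the knife is olive with a steel bolster, the lighter is brass, the razor is black with gold pins, and the orange knives are decoys. Next I need the stand geometry so I can plan a safe swing.

```bash
python3 - <<'E'
from h import *
d=get_image("top"); 
T=d["camera_from_world"]; print("cam",-T[:3,:3].T@T[:3,3])
f=lambda u,v,z:ray(d,100+u/3.8,150+v/3.8,z).round(4)
print("ledge corners",f(735,165,.03),f(739,215,.03))
print("ledge at mouth",f(655,180,.03), f(658,222,.03))
print("guide outer upper top", f(480,152,.05),f(660,137,.05))
print("guide outer lower top", f(670,252,.05),f(342,292,.05))
print("head lower edge", f(285,233,.45),f(262,240,.35),f(485,225,.35), f(420,45,.47),f(285,62,.47),f(275,70,.47))
w=get_image("wrist");T=w["camera_from_world"]; c=-T[:3,:3].T@T[:3,3]; s,p,M=tool()
print("wristcam in tool",(M.T@(c-p)).round(4),"look",(M.T@-(T[2,:3])).round(3),"right",(M.T@T[0,:3]).round(3))
E
```

```text
cam [ 0.44158946 -0.00718176  1.23175499]
ledge corners [0.5672 0.0743 0.03  ] [0.5246 0.0699 0.03  ]
ledge at mouth [0.5533 0.1419 0.03  ] [0.5176 0.1384 0.03  ]
guide outer upper top [0.5725 0.2861 0.05  ] [0.5877 0.1362 0.05  ]
guide outer lower top [0.4915 0.1253 0.05  ] [0.4541 0.3953 0.05  ]
head lower edge [0.4817 0.2918 0.45  ] [0.4823 0.344  0.35  ] [0.4938 0.2068 0.35  ] [0.5838 0.2166 0.47  ] [0.5732 0.2889 0.47  ] [0.5687 0.2941 0.47  ]
wristcam in tool [ 0.0008 -0.1628  0.0807] look [-0.001  0.955 -0.297] right [1.    0.001 0.   ]
```

drive_tool(increments="-41 0 -21 0 0;-41 0 -21 0 0;-41 0 -21 0 0;-41 0 -21 0 0;-41 0 -22 0 0;-19 0 -34 0 0;-19 0 -34 0 0;-19 0 -34 0 0;-19 0 -34 0 0")

```text
time: 1.42
position: [0.3313, 0.2915, 0.2228]
tool_rot: [-1.323, -1.012, 1.011]
ft_force: [0.7, 0.3, 0.0]
grip_width: 0.998
```

drive_tool(increments="-29 0 -32 0 0;-29 0 -32 0 0;-30 0 -32 0 0;-38 0 -24 0 0;-38 0 -24 0 0;-38 0 -24 0 0;-46 0 -12 0 0;-46 0 -12 0 0;-46 0 -12 0 0;-46 0 -13 0 0;0 0 0 0 0")

```text
time: 2.8
position: [0.438, -0.141, 0.223]
tool_rot: [-1.327, -1.006, 1.005]
ft_force: [-0.2, 0.3, 0.5]
grip_width: 0.995
```

```bash
python3 - <<'E'
from h import *
w=get_image("wrist");cv2.imwrite("pics/w1.png",w["img"][:,:,::-1]); s,p,M=tool(); print(p,M.round(4),s["time"],s["joint_positions"])
E
```

```text
[ 0.43823506 -0.13837707  0.22276708] [[ 2.665e-01  7.000e-04 -9.638e-01]
 [ 9.638e-01  8.000e-04  2.665e-01]
 [ 9.000e-04 -1.000e+00 -4.000e-04]] 2.85 [-0.6205816  -0.16827299  0.79619192  1.9227587   0.12243971  1.33825637
  1.44126267]
```

View pics/w1.png

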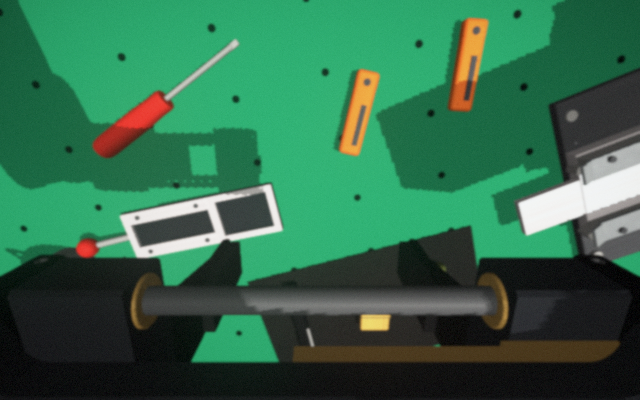

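The wrist view shows the whole pallet, centred near (202,220) with its knob at (88,248). The ledge is at about (550,208). The mat is hidden behind the gripper. I'll measure the pallet and the ledge from here.

```bash
python3 - <<'E'
from h import *
w=get_image("wrist");I=w["img"];h=cv2.cvtColor(I,cv2.COLOR_RGB2HSV)
m=((h[...,1]<60)&(h[...,2]>150)).astype(np.uint8)*255
m[250:]=m[250:]*0
m2=m.copy(); m2[:,330:]=0
for r in rect(w,m2,.012,100): print("tray",r)
k=((h[...,0]<6)|(h[...,0]>174))&(h[...,1]>150); k=k.astype(np.uint8)*255; k[:220]=0;k[:,150:]=0
cs,_=cv2.findContours(k,cv2.RETR_EXTERNAL,cv2.CHAIN_APPROX_NONE)
for c in cs:
    (u,v),rr=cv2.minEnclosingCircle(c); print("knob",u,v,rr,ray(w,u,v,.018))
big(I,100,160,300,270,4,"pics/w1t.png"); big(I,480,60,640,270,2.8,"pics/w1s.png")
E
```

```text
tray (array([ 456.6, -318.7]), array([234.9,  61.4]), 86.2, array([188., 224.]), [[418.0, -434.0], [479.0, -438.0], [495.0, -204.0], [434.0, -199.0]])
tray (array([ 294.7, -233.2]), array([  6.4, 101.2]), 18.5, array([199.,  70.]), [[276.0, -186.0], [308.0, -282.0], [314.0, -280.0], [282.0, -184.0]])
knob 16.0 364.0 9.999999747378752e-05 [ 0.58616614 -0.6210785   0.018     ]
knob 83.21186065673828 248.48304748535156 10.800614356994629 [ 0.4499954  -0.44532479  0.018     ]
```

View pics/w1t.png

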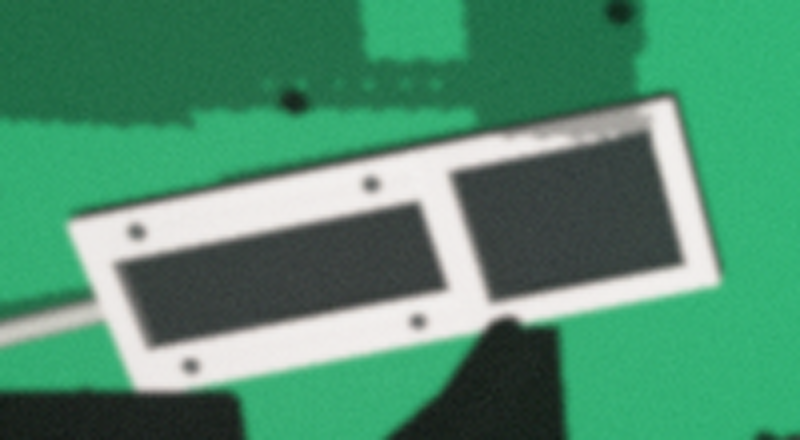

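View pics/w1s.png

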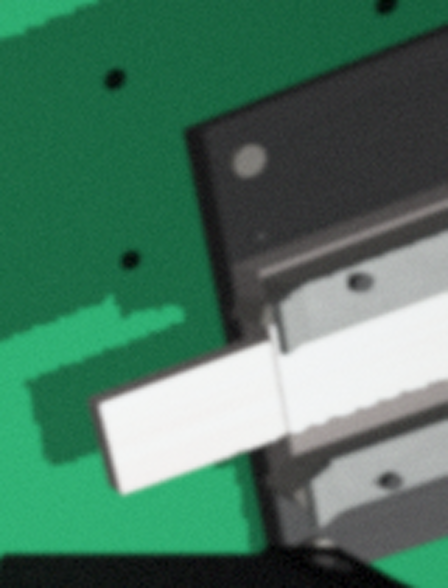

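```bash
python3 - <<'E'
from h import *
w=get_image("wrist")
c=[ray(w,100+u/4,160+v/4,.012)[:2]*1000 for u,v in((68,222),(676,97),(720,282),(137,390))]
for i in range(4): print(c[i].round(1), np.linalg.norm(c[i]-c[(i+1)%4]).round(1))
P=[ray(w,100+u/4,160+v/4,.007)[:2]*1000 for u,v in((115,262),(420,203),(447,290),(150,348))]
print("kp",np.mean(P,0)); P=[ray(w,100+u/4,160+v/4,.007)[:2]*1000 for u,v in((450,172),(652,130),(683,265),(490,300))]
print("lp",np.mean(P,0))
a=(c[1]+c[2])/2; b=(c[0]+c[3])/2; ax=(a-b); print("ctr",np.mean(c,0),"yaw",np.degrees(np.arctan2(ax[1],ax[0])))
f=lambda u,v,z:(ray(w,480+u/2.8,60+v/2.8,z)*1000).round(1)
print("ledge",f(95,403,.03),f(122,493,.03),"m",f(272,340,.03),f(290,437,.03))
E
```

```text
[ 423.2 -388.1] 191.8
[ 434.8 -196.7] 60.1
[ 494.7 -201.7] 190.8
[ 481.  -392.1] 57.9
kp [ 458.39057533 -334.97795264]
lp [ 463.70151962 -241.73064607]
ctr [ 458.43332996 -294.64918419] yaw 86.22256417475276
ledge [527.9  72.3  30. ] [571.4  79.7  30. ] m [519.8 143.5  30. ] [564.3 149.3  30. ]
```

drive_tool(increments="20 10 -45 0 0;20 10 -45 0 0;20 10 -45 0 0;20 10 -45 0 0;21 10 -43 0 0;0 0 0 0 0")

```text
time: 3.7
position: [0.6818, -0.0932, 0.1679]
tool_rot: [-1.317, -1.012, 1.019]
ft_force: [-0.1, -0.5, -0.4]
grip_width: 1.001
```

```bash
python3 - <<'E'
from h import *
w=get_image("wrist");cv2.imwrite("pics/w2.png",w["img"][:,:,::-1]); s,p,M=tool(); print(p,M.round(4),s["time"])
E
```

```text
[ 0.68035104 -0.09521849  0.16959421] [[ 2.587e-01 -4.500e-03 -9.660e-01]
 [ 9.660e-01 -4.000e-04  2.587e-01]
 [-1.500e-03 -1.000e+00  4.300e-03]] 3.75
```

View pics/w2.png

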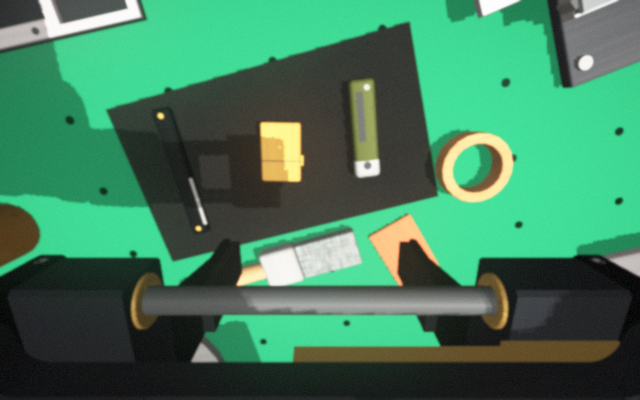

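The view is clear. The olive knife with its steel bolster is at (365,128), the brass lighter at (281,152), the razor at (182,172), the tape at (475,166), the coupon at (403,245) and the brush at (310,258). Next I'll measure the knife and the lighter.

```bash
python3 - <<'E'
from h import *
w=get_image("wrist");I=w["img"];big(I,240,60,400,200,4.5,"pics/w2c.png")
h=cv2.cvtColor(I,cv2.COLOR_RGB2HSV)
roi=np.zeros(h.shape[:2],np.uint8)
for nm,(x0,y0,x1,y1),z in (("knife",(335,70,395,185),.017),("lighter",(245,110,315,195),.016)):
    v=h[y0:y1,x0:x1]; mm=np.zeros(h.shape[:2],np.uint8); mm[y0:y1,x0:x1]=((v[...,2]>90)).astype(np.uint8)*255
    mm=cv2.morphologyEx(mm,cv2.MORPH_CLOSE,np.ones((5,5)))
    if nm=="lighter": mm=cv2.morphologyEx(mm,cv2.MORPH_OPEN,np.ones((15,15)))
    for r in rect(w,mm,z,100): print(nm,r)
E
```

```text
knife (array([639.2, -35.8]), array([25.8, 91.7]), 79.8, array([367., 129.]), [[592.0, -40.0], [682.0, -57.0], [687.0, -31.0], [596.0, -15.0]])
lighter (array([ 638.4, -119.7]), array([40.3, 59. ]), 74.2, array([284., 152.]), [[605.0, -131.0], [661.0, -147.0], [672.0, -108.0], [616.0, -92.0]])
```

View pics/w2c.png

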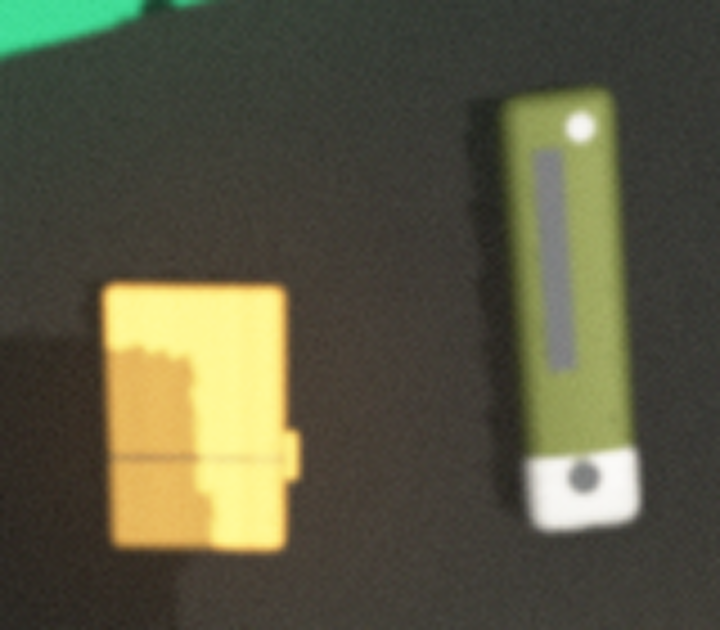

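drive_tool(increments="16 37 18 0 110;16 37 18 0 110;14 36 19 0 110;0 0 0 -4.8 110;0 0 0 0 110", squeeze=15)

```text
time: 4.42
position: [0.6385, -0.0387, 0.0636]
tool_rot: [-1.289, -1.075, 1.072]
ft_force: [-0.2, -0.9, 0.3]
grip_width: 0.59
```

```bash
cat > st.py <<'E'
from h import *
import sys
s,p,M=tool()
print("t",round(s["time"],2),"p",(p*1000).round(1),"yaw",np.degrees(np.arctan2(M[1,0],M[0,0])).round(2),"tilt",M[:,1].round(3),"F",s["ft_force"].round(1),"g",round(s["grip_width"],3))
if len(sys.argv)>2:
    tx,ty=float(sys.argv[1]),float(sys.argv[2]); D=np.array([tx,ty,0])-p*1000; D[2]=(float(sys.argv[3]) if len(sys.argv)>3 else p[2]*1000)-p[2]*1000
    print("tool delta",(M.T@D).round(1))
E
python3 st.py 639.2 -35.8 10
```

```text
t 4.42 p [638.5 -38.7  63.6] yaw 79.54 tilt [ 0.001  0.002 -1.   ] F [-0.2 -0.9  0.3] g 0.59
tool delta [ 2.9 53.6 -0.1]
```

drive_tool(increments="3 30 0 0 110;0 20 0 0 110;0 4 0 0 110;0 0 0 0 110")

```text
time: 4.92
position: [0.6399, -0.0368, 0.009]
tool_rot: [-1.291, -1.074, 1.073]
ft_force: [0.3, 0.0, 0.5]
grip_width: 0.568
```

```bash
python3 st.py 639.2 -35.8 10
```

```text
t 4.92 p [639.9 -36.8   9. ] yaw 79.52 tilt [ 0. -0. -1.] F [0.3 0.  0.5] g 0.568
tool delta [ 0.8 -1.   0.9]
```

drive_tool(increments="0 0 0 0 255;0 0 0 0 255;0 0 0 0 255;0 0 0 0 255;0 -10 0 0 255;0 -30 0 0 255;0 -30 0 0 255;0 0 0 0 255")

```text
time: 5.92
position: [0.6417, -0.0367, 0.0816]
tool_rot: [-1.293, -1.078, 1.071]
ft_force: [0.6, -0.3, -0.2]
grip_width: 0.273
```

```bash
python3 st.py; python3 - <<'E'
from h import *
w=get_image("wrist");cv2.imwrite("pics/w3.png",w["img"][:,:,::-1])
E
```

```text
t 5.92 p [641.7 -36.7  81.6] yaw 79.57 tilt [ 0.005  0.    -1.   ] F [ 0.6 -0.3 -0.2] g 0.273
```

View pics/w3.png

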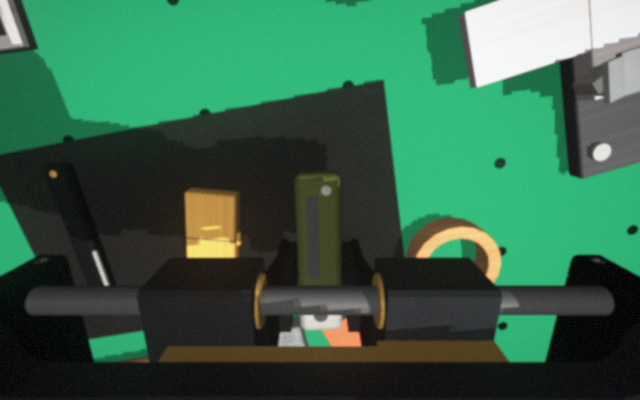

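drive_tool(increments="0 0 0 10.4 255;0 0 0 10.4 255;0 0 0 10.4 255;0 0 0 10.4 255;0 0 0 10.4 255;0 0 0 10.4 255;0 0 0 10.4 255;0 0 0 10.4 255;0 0 0 0 255")

```text
time: 7.1
position: [0.6388, -0.0362, 0.0771]
tool_rot: [-1.571, 0.05, -0.046]
ft_force: [0.0, 0.3, -0.6]
grip_width: 0.278
```

```bash
python3 st.py 458 -310 80
```

```text
t 7.1 p [638.8 -36.2  77.1] yaw -3.52 tilt [-0.002 -0.001 -1.   ] F [ 0.   0.3 -0.6] g 0.278
tool delta [-163.7   -2.2 -284.4]
```

drive_tool(increments="-27 -3 -48 0 255;-27 -3 -48 0 255;-27 -3 -48 0 255;-27 -3 -48 0 255;-27 -3 -48 0 255;-28 -3 -45 0 255;0 0 0 0 255;0 0 0 0 255")

```text
time: 8.1
position: [0.4591, -0.3098, 0.0962]
tool_rot: [-1.569, 0.048, -0.048]
ft_force: [0.2, 0.5, -1.8]
grip_width: 0.276
```

```bash
python3 st.py; python3 - <<'E'
from h import *
w=get_image("wrist");cv2.imwrite("pics/w4.png",w["img"][:,:,::-1])
E
```

```text
t 8.1 p [ 459.1 -309.8   96.2] yaw -3.52 tilt [ 0.     0.001 -1.   ] F [ 0.2  0.5 -1.8] g 0.276
```

View pics/w4.png

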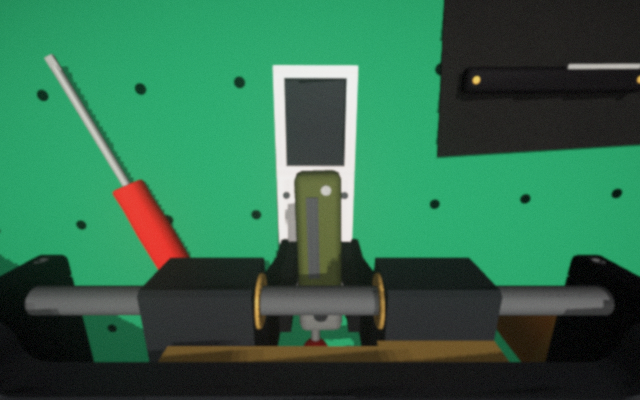

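The lighter pocket spans (285–347, 79–166), the nose edge runs (273,66)–(358,66), and the held knife's free end is at about (318,172). From these I'll compute the pallet pose and where the knife sits in the grip.

```bash
python3 - <<'E'
from h import *
w=get_image("wrist");I=w["img"];h=cv2.cvtColor(I,cv2.COLOR_RGB2HSV);s,p,M=tool()
m=((h[...,1]<50)&(h[...,2]>150)).astype(np.uint8)*255; m[:55]=0;m[175:]=0;m[:,:250]=0;m[:,380:]=0
ys,xs=np.nonzero(m)
L=[];Rr=[]
for y in range(72,165,4):
    r=np.nonzero(m[y])[0]; L.append(ray(w,r.min()-.5,y,.012)[:2]*1e3);Rr.append(ray(w,r.max()+.5,y,.012)[:2]*1e3)
L=np.array(L);Rr=np.array(Rr); a=np.polyfit(L[:,1],L[:,0],1);b=np.polyfit(Rr[:,1],Rr[:,0],1)
print("side slopes deg",np.degrees(np.arctan(a[0])),np.degrees(np.arctan(b[0])),"width",np.mean(Rr[:,0]-L[:,0]))
T=[]
for x in range(282,352,5):
    r=np.nonzero(m[:,x])[0]; T.append(ray(w,x,r.min()-.5,.012)[:2]*1e3)
T=np.array(T); c=np.polyfit(T[:,0],T[:,1],1); print("nose slope",np.degrees(np.arctan(c[0])))
sl=(a[0]+b[0])/2; mid=np.array([(np.polyval(a,-250)+np.polyval(b,-250))/2,-250])
th=np.arctan(sl); dr=np.array([np.sin(th),np.cos(th)])
yn=np.polyval(c,mid[0]+sl*50); nose=mid+dr*(yn+250)/dr[1]; ctr=nose-95*dr
print("yaw",90-np.degrees(th),"nose",nose,"ctr",ctr,"kp",ctr-37*dr,"lp",ctr+55*dr)
z=p[2]-.008+.015
e=[ray(w,u,v,z)-p for u,v in((318,171),(296,200),(341,200),(296,235),(341,235))]; print([(M.T@q*1e3).round(1) for q in e])
E
```

```text
side slopes deg 3.8745340104696773 3.671889345527111 width 60.37944564138769
nose slope -3.4409787866866943
yaw 86.22677650504525 nose [ 463.91226465 -202.67058781] ctr [ 457.66054432 -297.46465932] kp [ 455.22566377 -334.38445559] lp [ 461.27996136 -242.58388108]
[array([ 0.5, -7. , 49.9]), array([-10.6,  -7. ,  35. ]), array([12.1, -7. , 35. ]), array([-11.,  -7.,  16.]), array([12.4, -7. , 16. ])]
```

```bash
python3 st.py 456 -336 15
```

```text
t 8.2 p [ 459.9 -308.9   96.1] yaw -3.41 tilt [-0.     0.001 -1.   ] F [ 0.4 -0.5 -1.3] g 0.273
tool delta [ -2.3  81.  -27.4]
```

drive_tool(increments="-2 20 -27 0.3 255;0 30 0 0 255;0 20 0 0 255;0 0 0 0 255;0 0 0 0 255")

```text
time: 8.82
position: [0.4561, -0.3372, 0.0272]
tool_rot: [-1.571, 0.052, -0.054]
ft_force: [0.0, 0.2, -0.8]
grip_width: 0.272
```

```bash
python3 st.py 456 -336 15;python3 - <<'E'
from h import *
w=get_image("wrist");cv2.imwrite("pics/w5.png",w["img"][:,:,::-1])
E
```

```text
t 8.82 p [ 456.1 -337.2   27.2] yaw -3.86 tilt [ 0.001 -0.001 -1.   ] F [ 0.   0.2 -0.8] g 0.272
tool delta [-0.2 12.2  1.2]
```

View pics/w5.png

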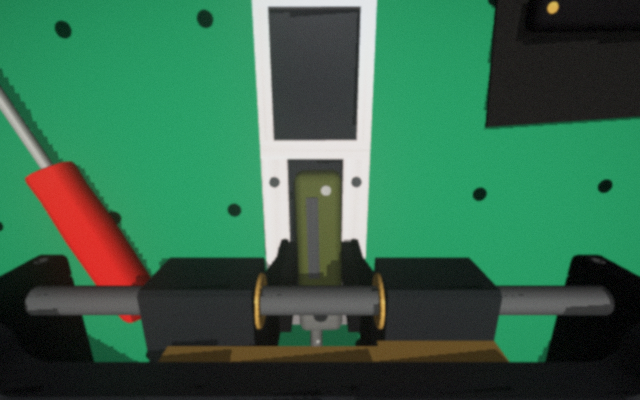

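```bash
python3 - <<'E'
from h import *
w=get_image("wrist");s,p,M=tool()
f=lambda u,v,z:(ray(w,u,v,z)*1e3).round(1)
print("knife end",f(318,171.5,p[2]+.007),"sides",f(296,220,p[2]+.007),f(341,220,p[2]+.007))
print("pocket end rim",f(316,159.5,.012),"sides",f(288.5,210,.012),f(343.5,210,.012))
E
```

```text
knife end [ 460.3 -287.6   34.6] sides [ 447.3 -312.1   34.6] [ 470.3 -313.6   34.6]
pocket end rim [ 459.3 -285.5   12. ] sides [ 441.3 -313.8   12. ] [ 473.2 -316.    12. ]
```

drive_tool(increments="-1.5 5 -1.5 0 255;0 5 0 0 255;0 1.5 0 0 255;0 0 0 0 255;0 0 0 0 255")

```text
time: 9.55
position: [0.4538, -0.3387, 0.0151]
tool_rot: [-1.57, 0.054, -0.054]
ft_force: [0.6, 0.7, -1.9]
grip_width: 0.275
```

```bash
python3 st.py 456 -336 15
```

```text
t 9.55 p [ 453.8 -338.7   15.1] yaw -3.93 tilt [ 0. -0. -1.] F [ 0.6  0.7 -1.9] g 0.275
tool delta [2.  0.1 2.8]
```

Force is low, so I'll release, lift and look.

drive_tool(increments="0 0 0 0 130;0 0 0 0 110;0 0 0 0 110;0 -15 0 0 110;0 -40 0 0 60;0 -40 -20 0 60;0 0 0 0 60")

```text
time: 10.42
position: [0.4535, -0.3622, 0.1144]
tool_rot: [-1.574, 0.051, -0.061]
ft_force: [-0.7, -0.6, 0.2]
grip_width: 0.745
```

```bash
python3 st.py;python3 - <<'E'
from h import *
w=get_image("wrist");cv2.imwrite("pics/w6.png",w["img"][:,:,::-1])
E
```

```text
t 10.43 p [ 453.5 -362.2  114.4] yaw -4.06 tilt [ 0.006 -0.004 -1.   ] F [-0.7 -0.6  0.2] g 0.745
```

View pics/w6.png

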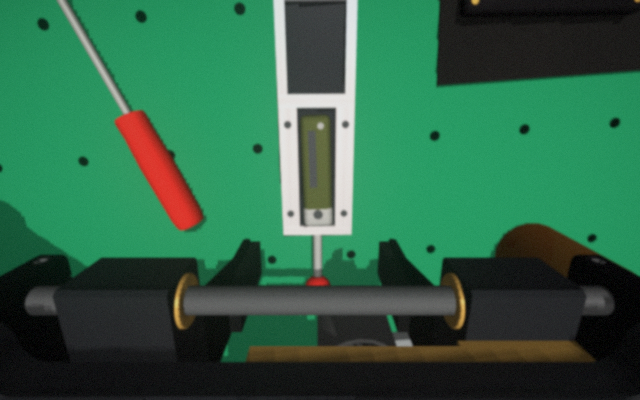

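drive_tool(increments="26 0 43 0 75;26 0 43 0 75;26 0 43 0 75;26 0 43 0 75;26 0 43 0 75;27 0 42 0 75;0 0 0 -9.8 75;0 0 0 -9.8 75;0 0 0 -9.8 75;0 0 0 -9.8 75;0 0 0 -9.8 75;0 0 0 -9.8 75;0 0 0 -9.8 75;0 0 0 -9.8 75;0 0 0 0 75")

```text
time: 12.35
position: [0.6258, -0.1123, 0.1092]
tool_rot: [-1.324, -1.005, 1.006]
ft_force: [-0.1, 0.1, -0.8]
grip_width: 0.704
```

```bash
python3 st.py 628.8 -117 10; python3 - <<'E'
from h import *
w=get_image("wrist");cv2.imwrite("pics/w7.png",w["img"][:,:,::-1])
E
```

```text
t 12.35 p [ 625.8 -112.3  109.2] yaw 74.39 tilt [-0.002  0.001 -1.   ] F [-0.1  0.1 -0.8] g 0.704
tool delta [-3.8 99.2 -4.3]
```

View pics/w7.png

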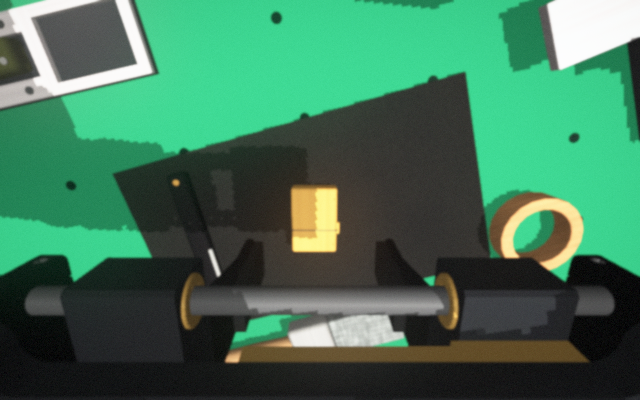

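The lighter is at (315,219), with its hinge tab on the right at (338,228). I'll refine its position from this view.

```bash
python3 - <<'E'
from h import *
w=get_image("wrist");I=w["img"];h=cv2.cvtColor(I,cv2.COLOR_RGB2HSV);s,p,M=tool()
mm=((h[...,2]>110)&(h[...,0]<35)&(h[...,1]>60)).astype(np.uint8)*255; mm[:170]=0;mm[258:]=0;mm[:,:270]=0;mm[:,350:]=0
mm=cv2.morphologyEx(mm,cv2.MORPH_OPEN,np.ones((13,13)))
for r in rect(w,mm,.016,100): print(r)
print("tab",(M.T@(ray(w,338,222,.012)-p)*1e3).round(1),(M.T@(ray(w,338,234,.012)-p)*1e3).round(1))
E
python3 st.py 628.8 -117 10
```

```text
(array([ 638.8, -118.7]), array([40.7, 59.2]), 74.3, array([314., 219.]), [[605.0, -130.0], [662.0, -146.0], [673.0, -107.0], [616.0, -91.0]])
tab [ 17.   97.5 -17.3] [ 17.2  97.4 -28.4]
t 12.45 p [ 626.1 -112.6  109.5] yaw 74.31 tilt [-0.001  0.    -1.   ] F [ 0.  -0.3  0.6] g 0.704
tool delta [-3.6 99.5 -4. ]
```

drive_tool(increments="-3 40 -4 0 75;0 40 0 0 75;0 15 0 0 75;0 4 0 0 75;0 0 0 0 75")

```text
time: 13.08
position: [0.6305, -0.1171, 0.0122]
tool_rot: [-1.327, -1.008, 1.006]
ft_force: [0.5, -0.3, 0.8]
grip_width: 0.707
```

```bash
python3 st.py 629.2 -116 10
```

```text
t 13.07 p [ 630.5 -117.1   12.2] yaw 74.45 tilt [ 0.002 -0.    -1.   ] F [ 0.5 -0.3  0.8] g 0.707
tool delta [0.7 2.2 1.6]
```

drive_tool(increments="0 2 1 0 75;0 0 0 0 255;0 0 0 0 255;0 0 0 0 255;0 0 0 0 255;0 -10 0 0 255;0 -30 0 0 255;0 -40 0 0 255;0 0 0 0 255")

```text
time: 14.2
position: [0.6312, -0.1176, 0.0932]
tool_rot: [-1.33, -1.012, 1.003]
ft_force: [0.1, -0.8, -1.2]
grip_width: 0.433
```

```bash
python3 st.py;python3 - <<'E'
from h import *
w=get_image("wrist");cv2.imwrite("pics/w8.png",w["img"][:,:,::-1])
E
```

```text
t 14.2 p [ 631.2 -117.6   93.2] yaw 74.45 tilt [ 0.007 -0.001 -1.   ] F [ 0.1 -0.8 -1.2] g 0.433
```

View pics/w8.png

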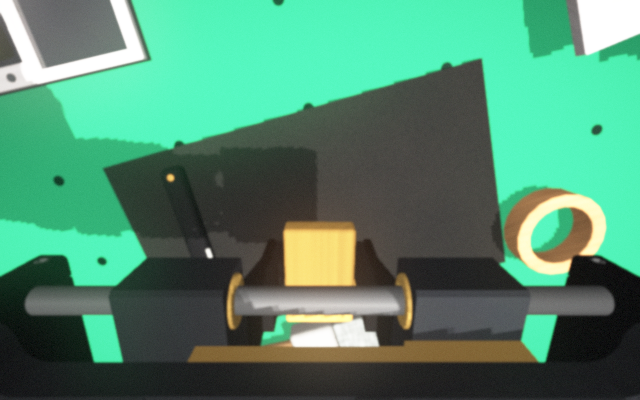

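drive_tool(increments="0 0 0 9.8 255;0 0 0 9.8 255;0 0 0 9.8 255;0 0 0 9.8 255;0 0 0 9.8 255;0 0 0 9.8 255;0 0 0 9.8 255;0 0 0 9.6 255;-40 0 -32 0 255;-40 0 -32 0 255;-40 0 -32 0 255;-41 0 -31 0 255;0 0 0 0 255")

```text
time: 15.88
position: [0.4553, -0.2348, 0.088]
tool_rot: [-1.567, 0.058, -0.055]
ft_force: [-0.3, 0.6, 0.1]
grip_width: 0.434
```

```bash
python3 st.py 461.9 -233.6 20;python3 - <<'E'
from h import *
w=get_image("wrist");cv2.imwrite("pics/w9.png",w["img"][:,:,::-1])
E
```

```text
t 15.88 p [ 455.3 -234.8   88. ] yaw -4.11 tilt [-0.002  0.003 -1.   ] F [-0.3  0.6  0.1] g 0.434
tool delta [ 6.7 68.   1.5]
```

View pics/w9.png

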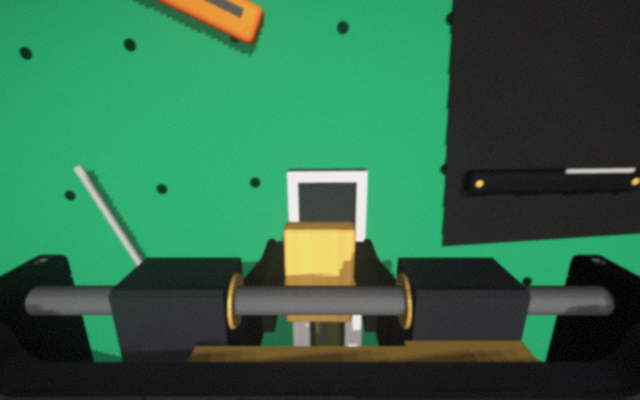

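drive_tool(increments="6 30 1 -0.3 255;0 30 0 0 255;0 0 0 0 255;0 0 0 0 255")

```text
time: 16.42
position: [0.4664, -0.2323, 0.0295]
tool_rot: [-1.571, 0.046, -0.047]
ft_force: [-0.2, -0.3, 0.0]
grip_width: 0.434
```

```bash
python3 st.py 461.9 -233.6 15;python3 - <<'E'
from h import *
w=get_image("wrist");big(w["img"],230,110,410,270,4,"pics/w10.png")
E
```

```text
t 16.43 p [ 466.4 -232.3   29.5] yaw -3.39 tilt [ 0.    -0.001 -1.   ] F [-0.2 -0.3  0. ] g 0.434
tool delta [-4.5 14.5 -1.5]
```

View pics/w10.png

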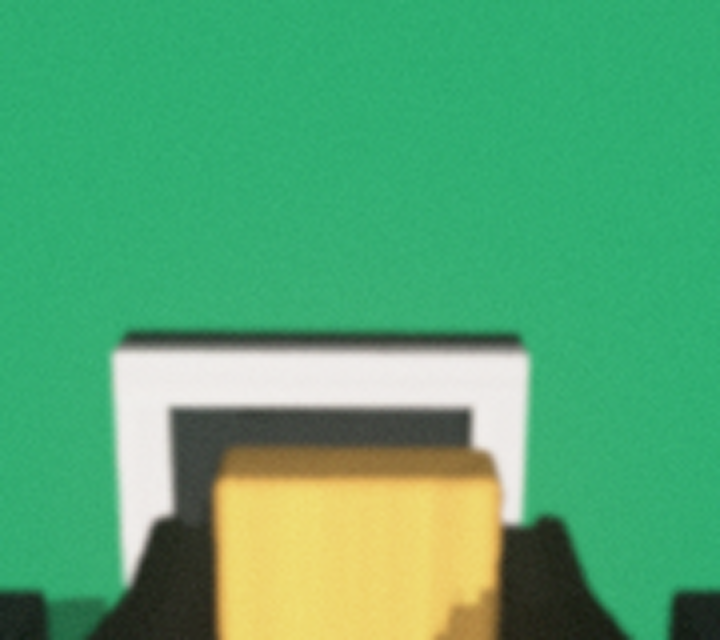

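```bash
python3 - <<'E'
from h import *
w=get_image("wrist");s,p,M=tool()
f=lambda u,v,z:(M.T@(ray(w,230+u/4,110+v/4,z)-p)*1e3).round(1)
zb=p[2]-.008
print("lighter bottom front corners",f(222,450,zb),f(491,450,zb),"top",f(216,479,zb+.014),f(500,478,zb+.014))
print("pocket front corners rim",f(168,408,.012),f(472,408,.012),"floor",f(168,408,.007),"nose",f(113,350,.012),f(529,350,.012))
E
```

```text
lighter bottom front corners [-17.8   8.   17.6] [20.1  8.  17.6] top [-17.1  -6.   18.9] [19.9 -6.  19. ]
pocket front corners rim [-26.7  18.   20.4] [18.2 18.1 20.4] floor [-27.5  23.   18.7] nose [-34.3  18.   29.3] [26.3 18.1 29.3]
```

drive_tool(increments="-6 5 -1.5 0 255;0 0 0 0 255;0 0 0 0 255")

```text
time: 16.9
position: [0.4598, -0.2334, 0.0242]
tool_rot: [-1.57, 0.047, -0.048]
ft_force: [-0.5, 0.8, -0.8]
grip_width: 0.43
```

```bash
python3 st.py 461.9 -233.6 15;python3 - <<'E'
from h import *
w=get_image("wrist");big(w["img"],230,110,410,270,4,"pics/w11.png")
E
```

```text
t 16.9 p [ 459.8 -233.4   24.2] yaw -3.44 tilt [ 0.001  0.    -1.   ] F [-0.5  0.8 -0.8] g 0.43
tool delta [ 2.1  9.2 -0.1]
```

View pics/w11.png

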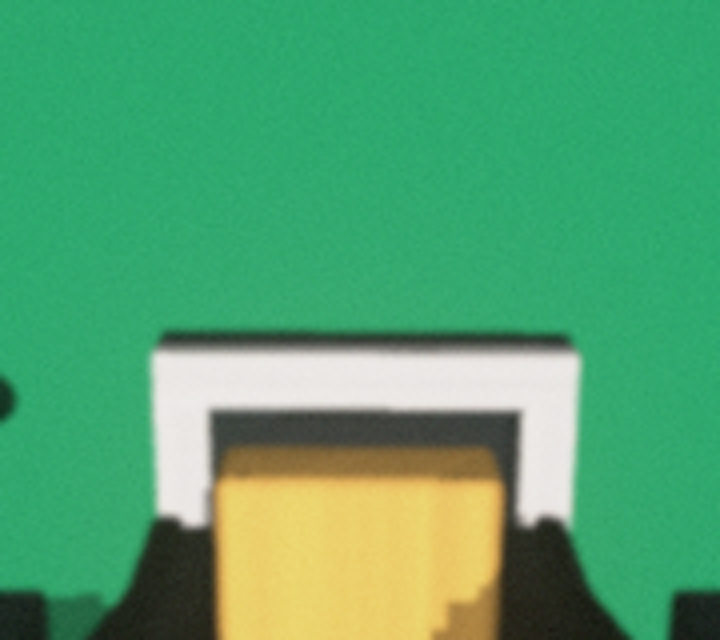

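drive_tool(increments="0.5 5 0 0 255;0 4.5 0 0 255;0 0 0 0 255;0 0 0 0 255")

```text
time: 17.45
position: [0.4601, -0.2335, 0.0144]
tool_rot: [-1.57, 0.047, -0.047]
ft_force: [0.6, 0.0, -0.7]
grip_width: 0.436
```

```bash
python3 st.py;python3 - <<'E'
from h import *
w=get_image("wrist");big(w["img"],230,110,410,270,4,"pics/w12.png")
E
```

```text
t 17.45 p [ 460.1 -233.5   14.4] yaw -3.43 tilt [-0. -0. -1.] F [ 0.6  0.  -0.7] g 0.436
```

View pics/w12.png

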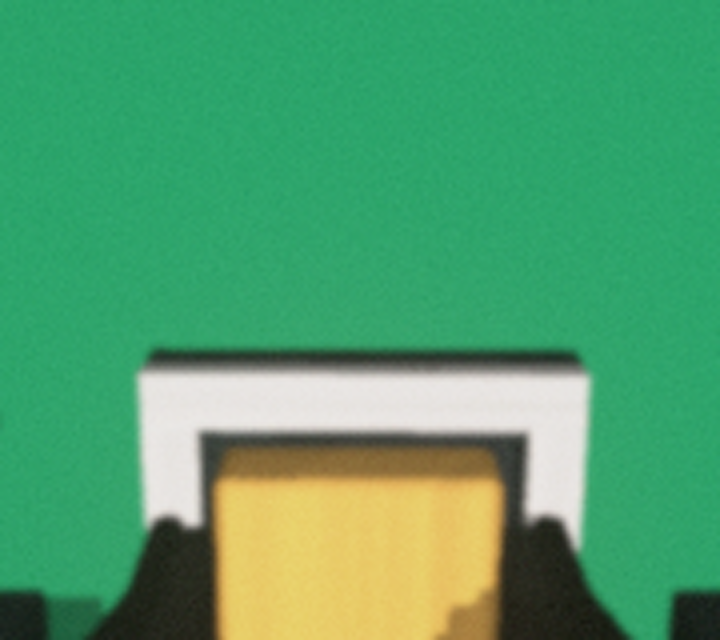

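The lighter is inside the rim, so I'll release it, lift off, and back towards the tail for a look.

drive_tool(increments="0 0 0 0 120;0 0 0 0 90;0 0 0 0 90;0 -15 0 0 60;0 -40 -30 0 0;0 -40 -40 0 0;0 -20 -40 0 0;0 0 -10 0 0;0 0 0 0 0")

```text
time: 18.62
position: [0.4526, -0.3533, 0.1295]
tool_rot: [-1.57, 0.048, -0.048]
ft_force: [-0.2, 0.6, 0.2]
grip_width: 1.002
```

```bash
python3 st.py;python3 - <<'E'
from h import *
w=get_image("wrist");cv2.imwrite("pics/w13f.png",w["img"][:,:,::-1]);big(w["img"],220,20,420,250,2.6,"pics/w13.png")
E
```

```text
t 18.62 p [ 452.6 -353.3  129.5] yaw -3.51 tilt [-0.     0.001 -1.   ] F [-0.2  0.6  0.2] g 1.002
```

View pics/w13f.png

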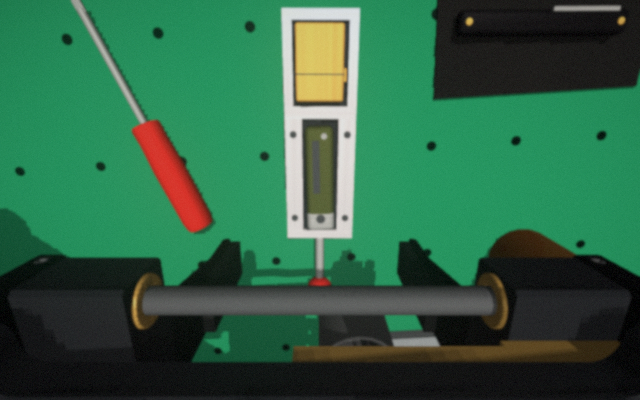

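View pics/w13.png

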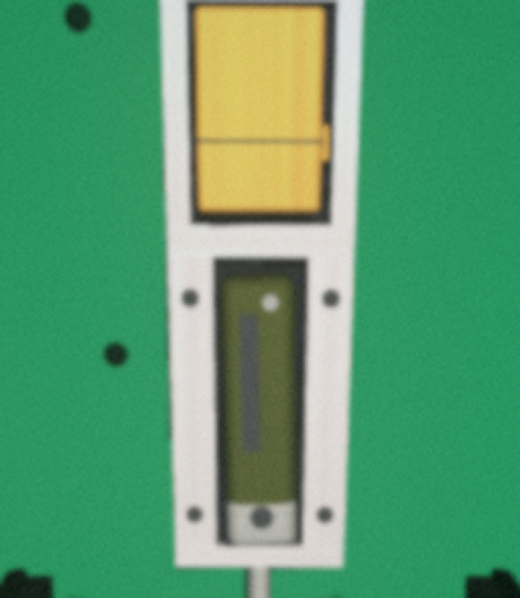

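Both pieces lie inside their pockets. I'll re-measure the pallet and then grasp it at its balance point.

```bash
python3 - <<'E'
from h import *
w=get_image("wrist");I=w["img"];h=cv2.cvtColor(I,cv2.COLOR_RGB2HSV)
m=((h[...,1]<60)&(h[...,2]>130)).astype(np.uint8)*255; m[239:]=0;m[:,:260]=0;m[:,380:]=0
cs,_=cv2.findContours(m,cv2.RETR_EXTERNAL,cv2.CHAIN_APPROX_NONE); c=max(cs,key=cv2.contourArea).reshape(-1,2)
P=np.array([ray(w,u,v,.012)[:2]*1e3 for u,v in c],np.float32)
r=cv2.minAreaRect(P);b=cv2.boxPoints(r);print(r,b.round(1).tolist())
c=np.array(r[0]);yaw=np.radians(86.4)
s,p,M=tool()
L=[];Rr=[]
for y in range(15,232,6):
    q=np.nonzero(m[y])[0]; L.append(ray(w,q.min()-.5,y,.012)[:2]*1e3);Rr.append(ray(w,q.max()+.5,y,.012)[:2]*1e3)
L=np.array(L);Rr=np.array(Rr);a=np.polyfit(L[:,1],L[:,0],1);b=np.polyfit(Rr[:,1],Rr[:,0],1)
th=np.arctan((a[0]+b[0])/2); print("yaw",90-np.degrees(th),np.degrees(np.arctan(a[0])),np.degrees(np.arctan(b[0])),"x at -307",(np.polyval(a,-307)+np.polyval(b,-307))/2)
E
python3 st.py
```

```text
((457.639404296875, -296.8948974609375), (189.2154998779297, 60.845115661621094), 86.29298400878906) [[421.20001220703125, -389.29998779296875], [481.8999938964844, -393.29998779296875], [494.1000061035156, -204.5], [433.3999938964844, -200.5]]
yaw 86.27802178014421 3.7797178679427756 3.6642310003875016 x at -307 457.0553939176129
t 18.73 p [ 453.  -351.5  128.7] yaw -3.36 tilt [-0.001  0.002 -1.   ] F [ 0.7  0.8 -1. ] g 0.99
```

```bash
python3 st.py 457 -306.9 4
```

```text
t 18.73 p [ 453.  -351.5  128.7] yaw -3.36 tilt [-0.001  0.002 -1.   ] F [ 0.7  0.8 -1. ] g 0.99
tool delta [  1.5 124.7  44.5]
```

drive_tool(increments="1 20 45 0.3 0;0 45 0 0 0;0 45 0 0 0;0 10 0 0 0;0 0 0 0 0;0 0 0 0 0", squeeze=30)

```text
time: 19.48
position: [0.4578, -0.3091, 0.0112]
tool_rot: [-1.571, 0.049, -0.053]
ft_force: [0.0, 0.5, 0.3]
grip_width: 0.995
```

```bash
python3 st.py 457 -306.9 4
```

```text
t 19.48 p [ 457.8 -309.1   11.2] yaw -3.73 tilt [ 0.002 -0.001 -1.   ] F [0.  0.5 0.3] g 0.995
tool delta [-1.   7.2  2.2]
```

drive_tool(increments="0 6 1 0 0;0 0 0 0 255;0 0 0 0 255;0 0 0 0 255;0 0 0 0 255;0 0 0 0 255")

```text
time: 20.23
position: [0.4565, -0.3074, 0.0036]
tool_rot: [-1.57, 0.051, -0.051]
ft_force: [-1.6, 0.9, 1.8]
grip_width: 0.684
```

```bash
python3 st.py
```

```text
t 20.23 p [ 456.5 -307.4    3.6] yaw -3.73 tilt [-0.  0. -1.] F [-1.6  0.9  1.8] g 0.684
```

drive_tool(increments="0 -10 0 0 255;0 -20 0 0 255;0 -20 0 0 255;0 -20 0 0 255;0 0 0 0 255")

```text
time: 20.85
position: [0.4583, -0.3081, 0.0758]
tool_rot: [-1.571, 0.048, -0.054]
ft_force: [0.1, 0.1, -5.1]
grip_width: 0.686
```

```bash
python3 st.py; python3 - <<'E'
from h import *
w=get_image("wrist");cv2.imwrite("pics/w14.png",w["img"][:,:,::-1])
d=get_image("scene");big(d["img"],150,200,350,330,4,"pics/s14.png")
E
```

```text
t 20.85 p [ 458.3 -308.1   75.8] yaw -3.71 tilt [ 0.004 -0.001 -1.   ] F [ 0.1  0.1 -5.1] g 0.686
```

View pics/w14.png

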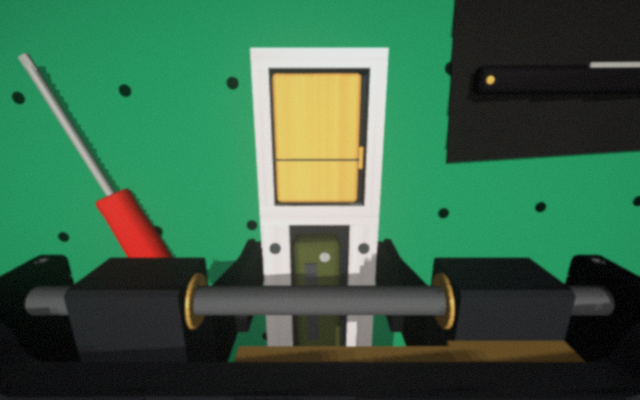

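View pics/s14.png

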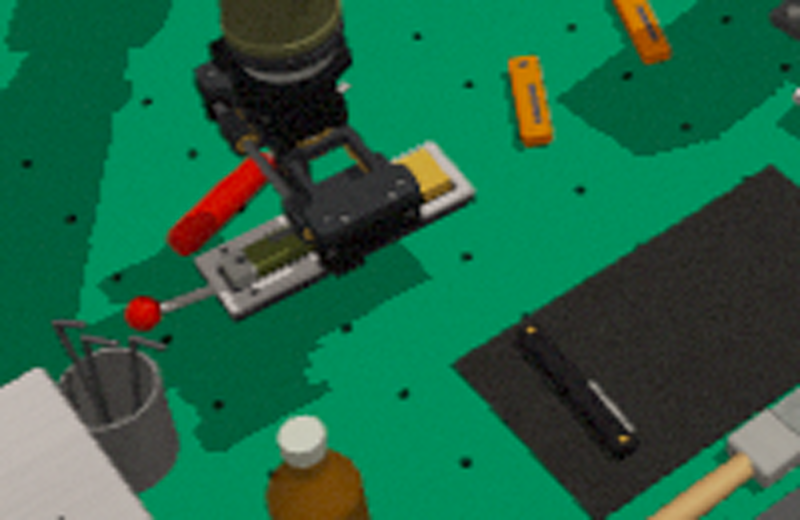

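drive_tool(increments="5 0 22 0 255;11 0 44 0 255;11 0 44 0 255;12 0 44 0 255;12 0 44 0 255;12 0 44 0 255;11 0 44 0 255;6 0 22 0 255;0 0 0 -5 255;0 0 0 -4.8 255;0 0 0 0 255")

```text
time: 22.32
position: [0.556, -0.0061, 0.073]
tool_rot: [-1.57, -0.081, 0.083]
ft_force: [-0.0, 1.1, -3.6]
grip_width: 0.685
```

```bash
python3 st.py 556.7 -5; python3 - <<'E'
from h import *
w=get_image("wrist");cv2.imwrite("pics/w15.png",w["img"][:,:,::-1])
E
```

```text
t 22.32 p [556.   -6.1  73. ] yaw 5.96 tilt [-0.001 -0.    -1.   ] F [-0.   1.1 -3.6] g 0.685
tool delta [ 0.8 -0.   1. ]
```

View pics/w15.png

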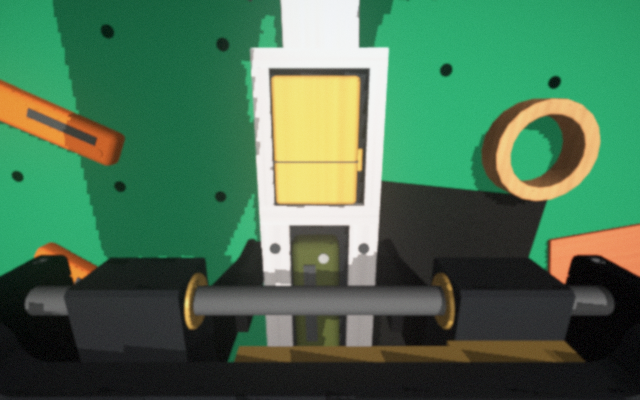

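drive_tool(increments="0 0 30 0 255;0 0 35 0 255;0 0 0 0 255;0 0 0 0 255")

```text
time: 22.88
position: [0.5496, 0.0587, 0.0734]
tool_rot: [-1.57, -0.082, 0.083]
ft_force: [0.1, 0.4, -4.2]
grip_width: 0.686
```

```bash
python3 st.py; python3 - <<'E'
from h import *
w=get_image("wrist");cv2.imwrite("pics/w16.png",w["img"][:,:,::-1]); big(w["img"],180,0,460,200,2.8,"pics/w16c.png")
E
```

```text
t 22.88 p [549.6  58.7  73.4] yaw 6.01 tilt [-0.    -0.001 -1.   ] F [ 0.1  0.4 -4.2] g 0.686
```

View pics/w16c.png

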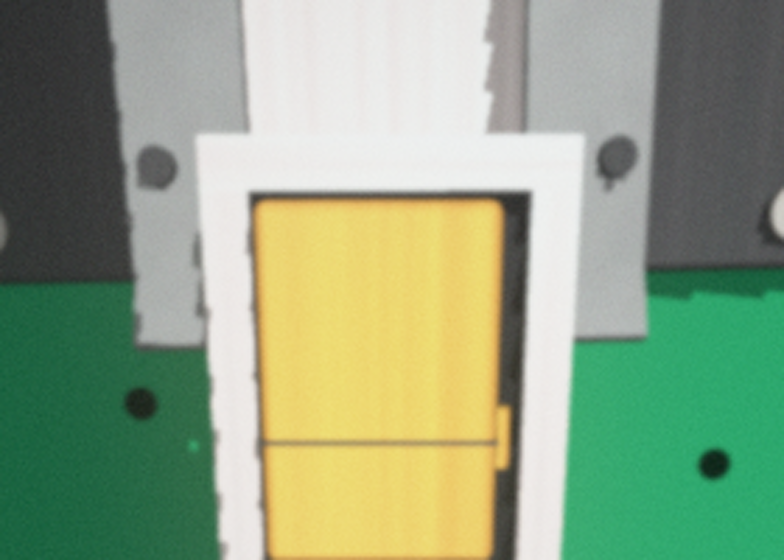

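```bash
cat > gd.py <<'E'
from h import *
def run(Ls,Rs,F,N,ox,oy,k,hz=.0084,zl=.05):
    w=get_image("wrist");s,p,M=tool()
    f=lambda q,z:(M.T@(ray(w,ox+q[0]/k,oy+q[1]/k,z)-p)*1e3)
    L=np.array([f(q,zl) for q in Ls]);Rr=np.array([f(q,zl) for q in Rs])
    a=np.polyfit(L[:,2],L[:,0],1);b=np.polyfit(Rr[:,2],Rr[:,0],1)
    print("slopes deg",np.degrees(np.arctan([a[0],b[0]])).round(2),"width",[(np.polyval(b,z)-np.polyval(a,z)).round(1) for z in(60,100)],"mid x at z=60,100,150",[((np.polyval(b,z)+np.polyval(a,z))/2).round(1) for z in(60,100,150)])
    print("front",[f(q,.05).round(1) for q in F])
    print("nose",[f(q,p[2]+hz).round(1) for q in N])
E
python3 - <<'E'
from gd import *
run([(110,0),(123,170),(137,345)],[(660,0),(654,150),(645,335)],[(170,347),(610,338)],[(197,135),(585,135),(220,540),(560,540)],180,0,2.8)
E
python3 st.py
```

```text
slopes deg [ 0.11 -2.18] width [np.float64(102.1), np.float64(100.5)] mid x at z=60,100,150 [np.float64(1.7), np.float64(1.0), np.float64(0.1)]
front [array([-42.8,  23.5,  70.7]), array([45.2, 23.5, 72.5])]
nose [array([-28.7,  -8.5, 104.7]), array([ 31.6,  -8.5, 104.8]), array([-28.7,  -8.4,  39.4]), array([31.4, -8.4, 39.5])]
t 22.98 p [549.8  57.9  73.6] yaw 5.93 tilt [ 0.    -0.001 -1.   ] F [-0.6 -0.5 -4.1] g 0.683
```

drive_tool(increments="1.3 0 0 -1 255;0 0 0 0 255;0 0 0 0 255")

```text
time: 23.35
position: [0.5511, 0.0592, 0.0736]
tool_rot: [-1.569, -0.096, 0.096]
ft_force: [0.5, -0.1, -4.4]
grip_width: 0.685
```

```bash
python3 st.py; python3 - <<'E'
from h import *
w=get_image("wrist"); big(w["img"],200,0,440,140,3.3,"pics/w17c.png")
E
```

```text
t 23.35 p [551.1  59.2  73.6] yaw 7.04 tilt [ 0.  0. -1.] F [ 0.5 -0.1 -4.4] g 0.685
```

View pics/w17c.png

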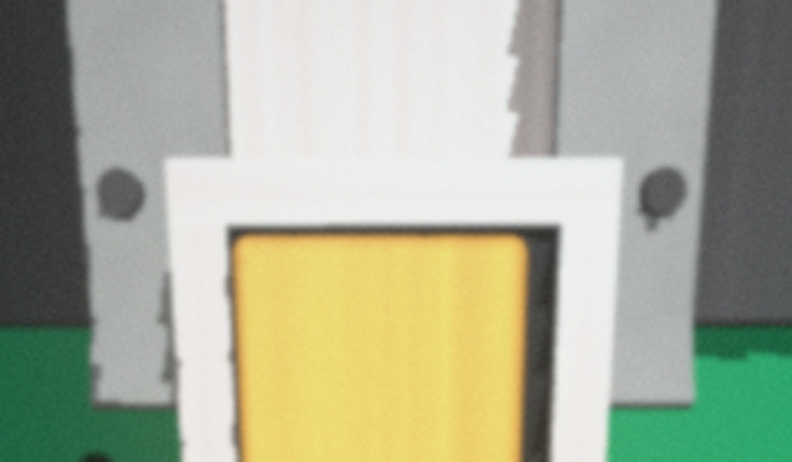

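```bash
python3 - <<'E'
from gd import *
run([(70,0),(81,200),(93,400)],[(717,0),(706,200),(693,400)],[(130,406),(655,406)],[(166,157),(622,157),(184,440),(607,440)],200,0,3.3)
run([(226,0),(229,150)],[(562,0),(557,150)],[],[],200,0,3.3)
E
```

```text
slopes deg [ 1.39 -1.23] width [np.float64(102.4), np.float64(100.6)] mid x at z=60,100,150 [np.float64(1.3), np.float64(1.4), np.float64(1.4)]
front [array([-43.4,  23.6,  70.8]), array([45.8, 23.6, 70.8])]
nose [array([-28.6,  -8.4, 104.7]), array([ 31.5,  -8.4, 104.7]), array([-28.4,  -8.4,  68.1]), array([31.7, -8.4, 68.1])]
slopes deg [ 1.36 -0.51] width [np.float64(53.8), np.float64(52.5)] mid x at z=60,100,150 [np.float64(0.9), np.float64(1.2), np.float64(1.6)]
front []
nose []
```

drive_tool(increments="0 0 -27 0 255;0 0 -28 0 255;0 15 0 0 255;0 15 0 0 255;0 5 0 0 255;0 0 0 0 255;0 0 0 0 255")

```text
time: 24.38
position: [0.5582, 0.0054, 0.0389]
tool_rot: [-1.569, -0.098, 0.097]
ft_force: [0.4, -0.5, -3.7]
grip_width: 0.685
```

```bash
python3 st.py; python3 - <<'E'
from h import *
w=get_image("wrist");cv2.imwrite("pics/w18.png",w["img"][:,:,::-1])
E
```

```text
t 24.38 p [558.2   5.4  38.9] yaw 7.11 tilt [ 0.001  0.    -1.   ] F [ 0.4 -0.5 -3.7] g 0.685
```

View pics/w18.png

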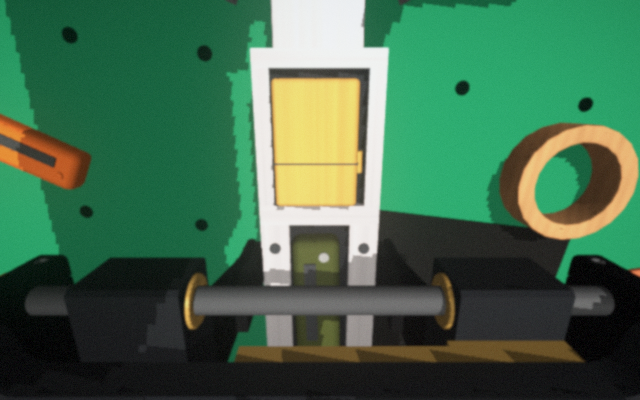

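drive_tool(increments="0 3 0 0 255;0 0 0 0 255;0 0 10 0 255;0 0 10 0 255;0 0 5 0 255;0 0 0 0 255")

```text
time: 25.18
position: [0.5547, 0.0307, 0.0355]
tool_rot: [-1.568, -0.098, 0.098]
ft_force: [0.9, 0.2, -4.7]
grip_width: 0.688
```

```bash
python3 st.py; python3 - <<'E'
from h import *
w=get_image("wrist");big(w["img"],200,0,440,140,3.3,"pics/w19.png")
E
```

```text
t 25.18 p [554.7  30.7  35.5] yaw 7.16 tilt [-0.  0. -1.] F [ 0.9  0.2 -4.7] g 0.688
```

View pics/w19.png

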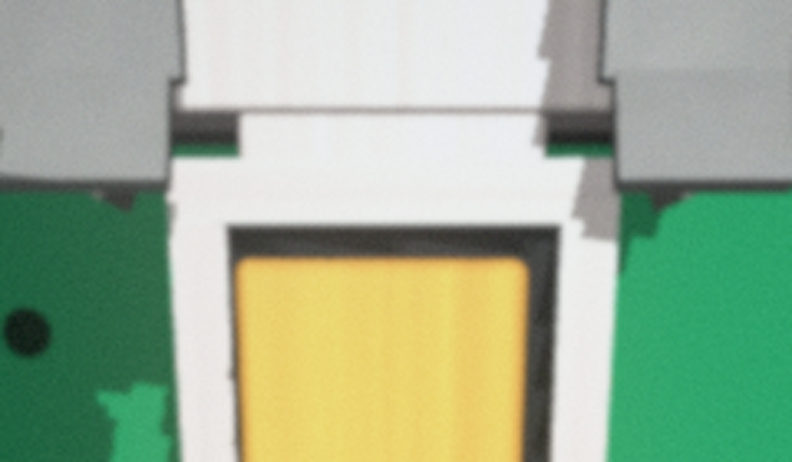

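drive_tool(increments="0 0 5 0 255;0 0 5 0 255;0 0 5 0 255;0 0 5 0 255;0 0 0 0 255")

```text
time: 25.85
position: [0.5522, 0.0504, 0.0355]
tool_rot: [-1.568, -0.098, 0.098]
ft_force: [-0.5, -0.7, -4.9]
grip_width: 0.687
```

```bash
python3 st.py; python3 - <<'E'
from h import *
w=get_image("wrist");big(w["img"],200,0,440,140,3.3,"pics/w20.png")
E
```

```text
t 25.85 p [552.2  50.4  35.5] yaw 7.13 tilt [-0.  0. -1.] F [-0.5 -0.7 -4.9] g 0.687
```

View pics/w20.png

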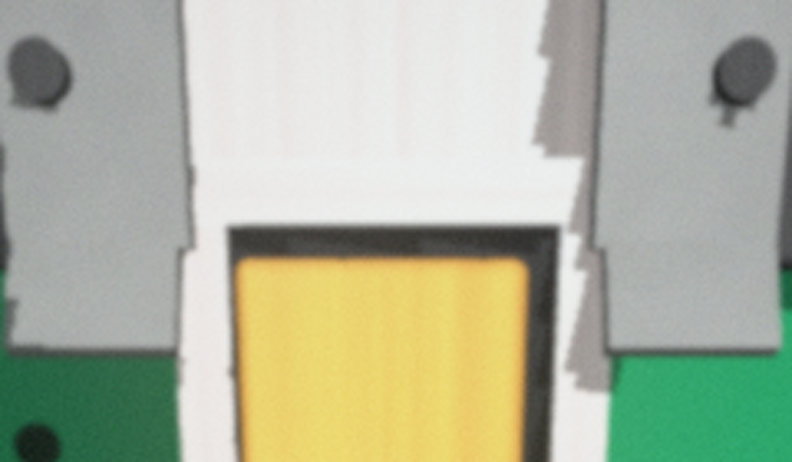

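The nose (row 157) is about 12 mm inside the mouth, under the lips and centred between them, with no side force. I'll keep going.

drive_tool(increments="0 0 8 0 255;0 0 8 0 255;0 0 8 0 255;0 0 8 0 255;0 0 6 0 255;0 0 0 0 255")

```text
time: 26.65
position: [0.5475, 0.0881, 0.0355]
tool_rot: [-1.568, -0.098, 0.098]
ft_force: [0.4, 0.3, -5.0]
grip_width: 0.683
```

```bash
python3 st.py; python3 - <<'E'
from h import *
w=get_image("wrist");cv2.imwrite("pics/w21.png",w["img"][:,:,::-1])
d=get_image("scene");big(d["img"],250,120,490,300,3.3,"pics/s21.png")
E
```

```text
t 26.65 p [547.5  88.1  35.5] yaw 7.14 tilt [-0.  0. -1.] F [ 0.4  0.3 -5. ] g 0.683
```

View pics/w21.png

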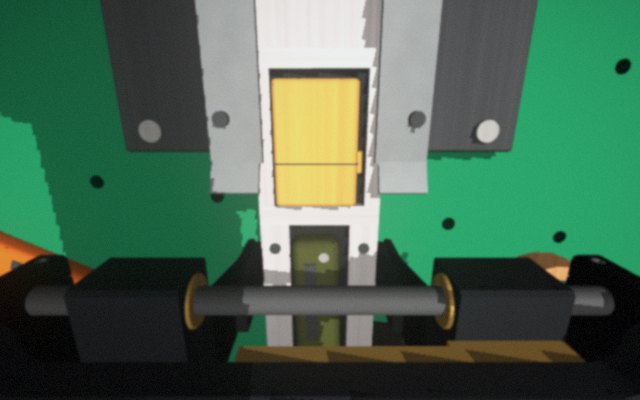

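View pics/s21.png

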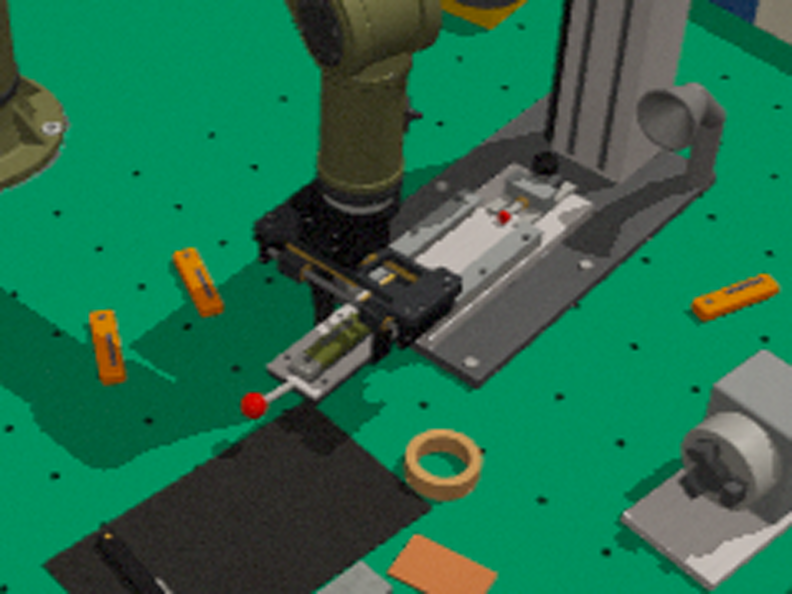

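drive_tool(increments="0 0.8 0 0 255;0 0 0 0 255;0 0.8 0 0 255;0 0 0 0 255")

```text
time: 27.25
position: [0.5476, 0.0873, 0.0339]
tool_rot: [-1.569, -0.097, 0.097]
ft_force: [0.1, 0.2, -4.7]
grip_width: 0.689
```

```bash
python3 st.py; python3 - <<'E'
from h import *
d=get_image("scene");big(d["img"],370,150,440,210,10,"pics/s22.png")
M=np.array([-np.sin(np.radians(7.0)),np.cos(np.radians(7.0)),0])
s,p,m=tool(); 
# mouth estimate: TCP is 105-50=55ish before mouth
w=get_image("wrist")
print("tips",[(m.T@(ray(w,u,193,.05)-p)*1e3).round(1) for u in(235,405)])
print("tape check")
E
```

```text
t 27.25 p [547.6  87.3  33.9] yaw 7.06 tilt [-0.  0. -1.] F [ 0.1  0.2 -4.7] g 0.689
tips [array([-38.3, -16.1,  41.3]), array([ 41.8, -16.1,  41.3])]
tape check
```

View pics/s22.png

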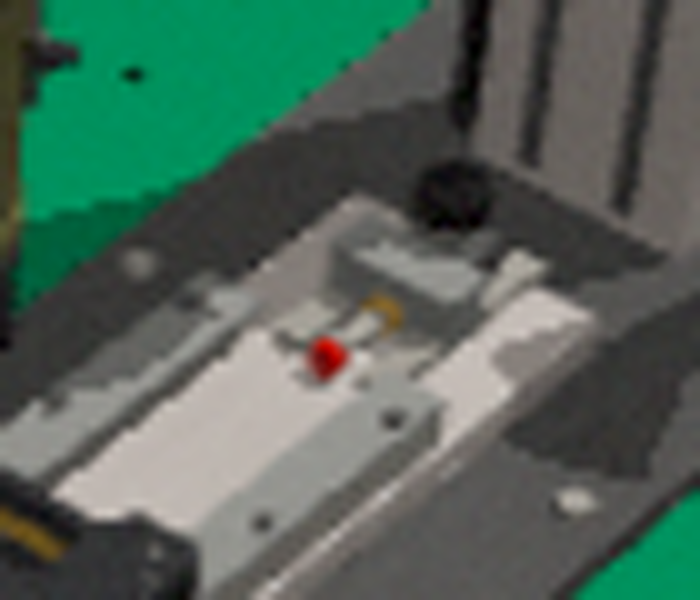

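drive_tool(increments="0 0.8 0 0 255;0 0 0 0 255;0 0.8 0 0 255;0 0 0 0 255")

```text
time: 27.85
position: [0.5478, 0.0873, 0.0336]
tool_rot: [-1.568, -0.097, 0.097]
ft_force: [-4.6, -1.0, 8.4]
grip_width: 0.685
```

```bash
python3 st.py; python3 - <<'E'
from h import *
d=get_image("scene"); u=np.array([-.122,.9925]);m=np.array([.5425,.1408])
for z in(.036,.038,.04):
  for uv in((400.5,186.3),(402.5,185.5)):
    q=ray(d,*uv,z)[:2]-m; print(z,uv,"along",(q@u*1e3).round(1),"lat",(q@np.array([u[1],-u[0]])*1e3).round(1))
E
```

```text
t 27.85 p [547.8  87.3  33.6] yaw 7.06 tilt [-0.     0.001 -1.   ] F [-4.6 -1.   8.4] g 0.685
0.036 (400.5, 186.3) along 176.7 lat -4.9
0.036 (402.5, 185.5) along 184.5 lat -2.5
0.038 (400.5, 186.3) along 174.7 lat -3.6
0.038 (402.5, 185.5) along 182.5 lat -1.2
0.04 (400.5, 186.3) along 172.7 lat -2.3
0.04 (402.5, 185.5) along 180.6 lat 0.1
```

drive_tool(increments="0 -0.9 0 0 255;0 0 0 0 255;0 0 0 0 200;0 0 0 0 60;0 0 0 0 20;0 0 0 0 20")

```text
time: 28.65
position: [0.5479, 0.0873, 0.0332]
tool_rot: [-1.569, -0.097, 0.096]
ft_force: [-0.7, -0.1, 0.4]
grip_width: 0.883
```

```bash
python3 st.py; python3 - <<'E'
from h import *
w=get_image("wrist");cv2.imwrite("pics/w23.png",w["img"][:,:,::-1])
E
```

```text
t 28.65 p [547.9  87.3  33.2] yaw 7.07 tilt [ 0.001 -0.    -1.   ] F [-0.7 -0.1  0.4] g 0.883
```

View pics/w23.png

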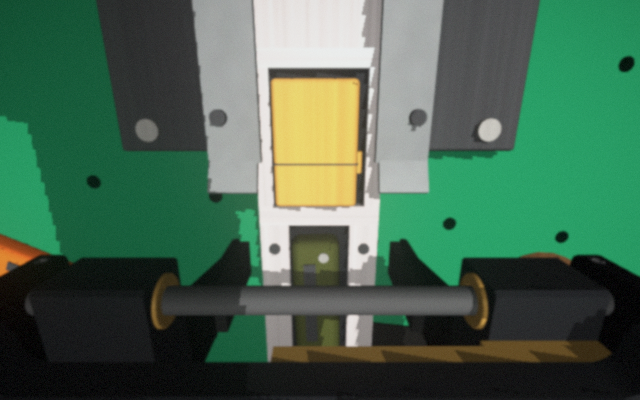

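drive_tool(increments="0 -10 0 0 20;0 -25 0 0 20;0 -30 0 0 20;1 0 -40 0 20;0.5 0 -45 0 255;0 0 -45 0 255;0 0 -45 0 255;0 20 0 0 255;0 0 0 0 255")

```text
time: 29.82
position: [0.5695, -0.0854, 0.0771]
tool_rot: [-1.568, -0.095, 0.099]
ft_force: [-0.2, 0.6, 0.9]
grip_width: 0.436
```

```bash
python3 st.py; python3 - <<'E'
from h import *
w=get_image("wrist");cv2.imwrite("pics/w24.png",w["img"][:,:,::-1])
d=get_image("scene");big(d["img"],250,120,490,300,3.3,"pics/s24.png")
E
```

```text
t 29.82 p [569.5 -85.4  77.1] yaw 7.05 tilt [-0.003  0.001 -1.   ] F [-0.2  0.6  0.9] g 0.436
```

View pics/w24.png

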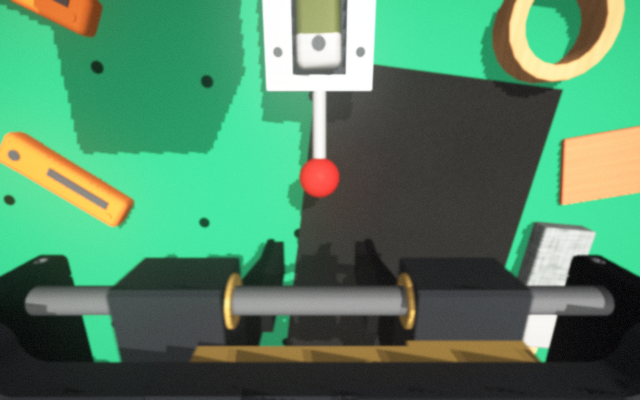

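View pics/s24.png

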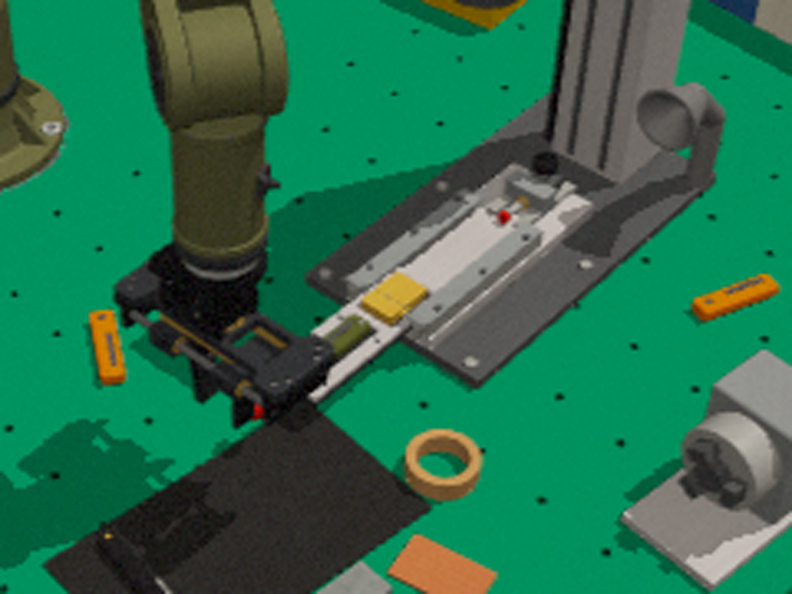

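```bash
python3 - <<'E'
from h import *
w=get_image("wrist");h=cv2.cvtColor(w["img"],cv2.COLOR_RGB2HSV);s,p,M=tool()
k=(((h[...,0]<6)|(h[...,0]>174))&(h[...,1]>130)).astype(np.uint8)*255;k[:150]=0;k[215:]=0;k[:,:290]=0;k[:,350:]=0
c=max(cv2.findContours(k,0,1)[0],key=cv2.contourArea);(u,v),r=cv2.minEnclosingCircle(c);print(u,v,r,(M.T@(ray(w,u,v,.048)-p)*1e3).round(1),(ray(w,u,v,.048)*1e3).round(1))
E
```

```text
317.125 178.0 20.18092155456543 [-0.2 30.5 37.9] [566.  -46.9  48. ]
```

drive_tool(increments="0 18 0 0 255;0 19 0 0 255;0 0 0 0 255;0 0 4 0 255;0 0 4 0 255;0 0 4 0 255;0 0 4 0 255;0 0 0 0 255")

```text
time: 30.98
position: [0.5688, -0.0697, 0.0414]
tool_rot: [-1.568, -0.098, 0.097]
ft_force: [0.1, 0.2, -0.6]
grip_width: 0.007
```

```bash
python3 st.py; python3 - <<'E'
from h import *
w=get_image("wrist");cv2.imwrite("pics/w25.png",w["img"][:,:,::-1])
d=get_image("scene");big(d["img"],250,120,490,300,3.3,"pics/s25.png")
E
```

```text
t 30.98 p [568.8 -69.7  41.4] yaw 7.12 tilt [ 0.  0. -1.] F [ 0.1  0.2 -0.6] g 0.007
```

View pics/w25.png

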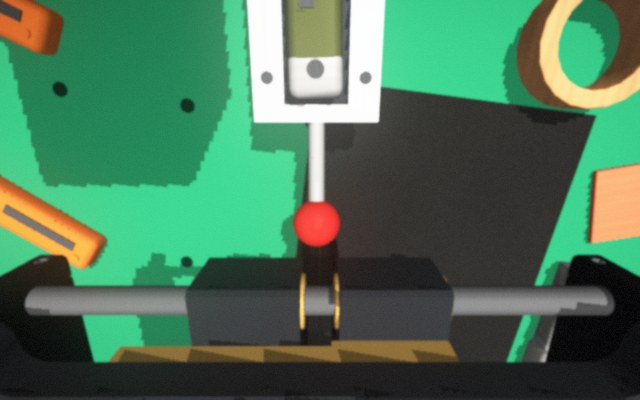

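View pics/s25.png

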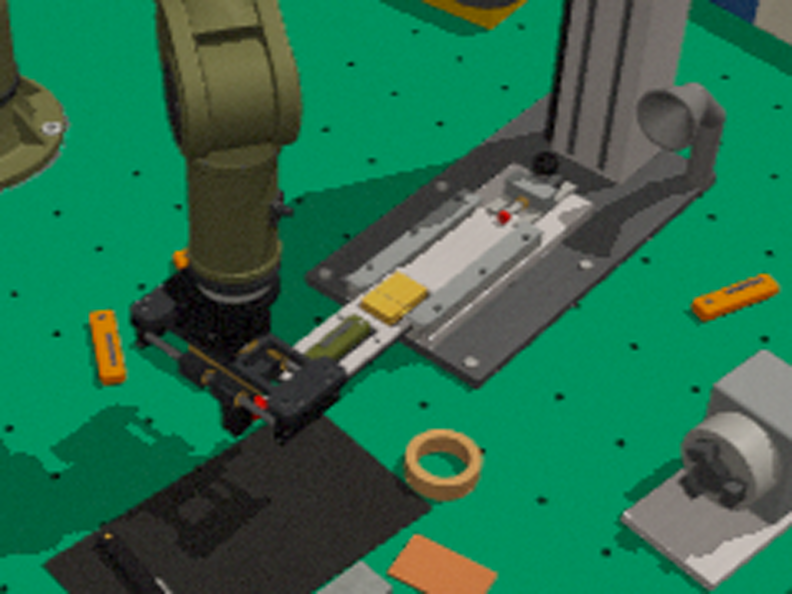

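drive_tool(increments="-1 0 4 0 255;0 0 4 0 255;0 0 4 0 255;0 0 4 0 255;0 0 4 0 255;0 0 4 0 255;0 0 4 0 255")

```text
time: 31.95
position: [0.5643, -0.0424, 0.0413]
tool_rot: [-1.569, -0.097, 0.097]
ft_force: [1.1, -3.4, 0.4]
grip_width: 0.005
```

```bash
cat > kb.py <<'E'
from h import *
w=get_image("wrist");h=cv2.cvtColor(w["img"],cv2.COLOR_RGB2HSV);s,p,M=tool()
k=(((h[...,0]<6)|(h[...,0]>174))&(h[...,1]>130)).astype(np.uint8)*255;k[:100]=0;k[258:]=0;k[:,:270]=0;k[:,370:]=0
c=max(cv2.findContours(k,0,1)[0],key=cv2.contourArea);(u,v),r=cv2.minEnclosingCircle(c);q=ray(w,u,v,.048)
st=(q[:2]-[.5425,.1408])@[-.122,.9925]*1e3
print("knob px",round(u),round(v),round(r,1),"tool",(M.T@(q-p)*1e3).round(1),"nose inside est",round(st+240,1))
E
python3 st.py; python3 kb.py
```

```text
t 31.95 p [564.3 -42.4  41.3] yaw 7.07 tilt [ 0. -0. -1.] F [ 1.1 -3.4  0.4] g 0.005
knob px 318 226 24.0 tool [ 0.9 -6.7 20.2] nose inside est 76.5
```

drive_tool(increments="0 0 5 0 255;0 0 5 0 255;0 0 5 0 255;0 0 5 0 255;0 0 5 0 255;0 0 5 0 255;0 0 5 0 255;0 0 5 0 255")

```text
time: 33.0
position: [0.5593, -0.0026, 0.0413]
tool_rot: [-1.569, -0.097, 0.097]
ft_force: [-0.3, -3.7, 1.0]
grip_width: 0.003
```

```bash
python3 st.py; python3 kb.py;python3 - <<'E'
from h import *
w=get_image("wrist");cv2.imwrite("pics/w26.png",w["img"][:,:,::-1])
d=get_image("scene");big(d["img"],250,120,490,300,3.3,"pics/s26.png")
E
```

```text
t 33.0 p [559.3  -2.6  41.3] yaw 7.07 tilt [ 0.  0. -1.] F [-0.3 -3.7  1. ] g 0.003
knob px 318 226 24.0 tool [ 0.7 -6.8 20.1] nose inside est 116.7
```

View pics/s26.png

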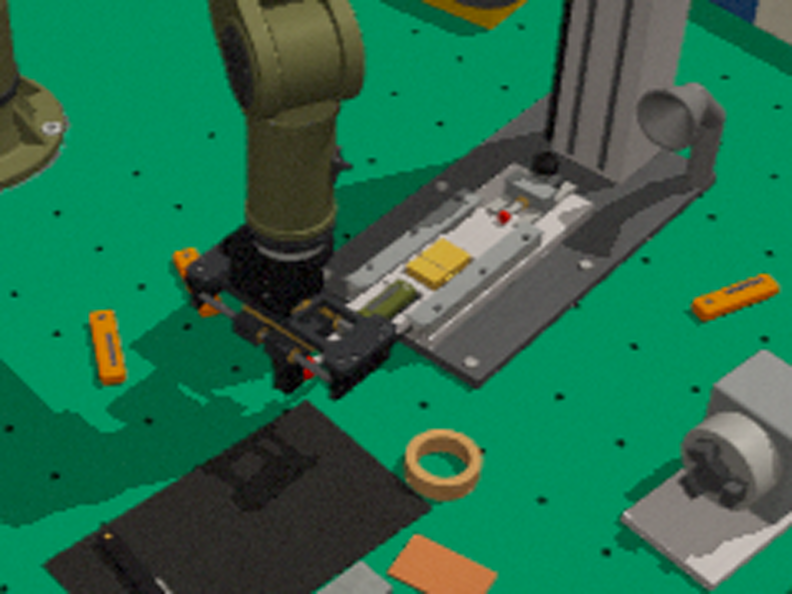

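View pics/w26.png

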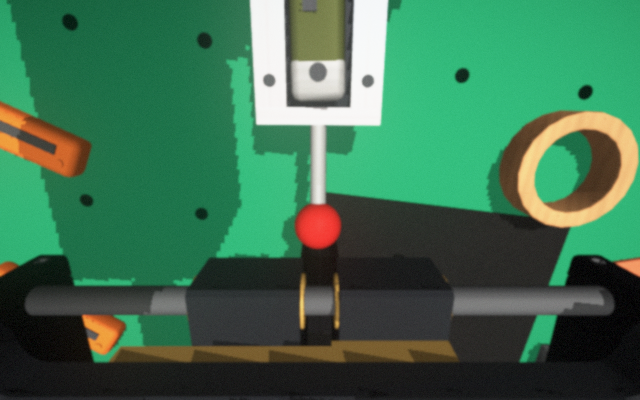

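drive_tool(increments="0 0 5 0 255;0 0 5 0 255;0 0 5 0 255;0 0 5 0 255;0 0 5 0 255;0 0 5 0 255;0 0 5 0 255;0 0 4 0 255;0 0 3 0 255")

```text
time: 34.28
position: [0.5541, 0.0391, 0.0412]
tool_rot: [-1.569, -0.097, 0.097]
ft_force: [0.9, -2.5, -0.0]
grip_width: 0.006
```

```bash
python3 st.py; python3 kb.py;python3 - <<'E'
from h import *
d=get_image("scene");big(d["img"],340,140,450,240,6,"pics/s27.png")
E
```

```text
t 34.27 p [554.1  39.1  41.2] yaw 7.08 tilt [ 0.  0. -1.] F [ 0.9 -2.5 -0. ] g 0.006
knob px 318 226 23.2 tool [ 0.4 -6.8 20.2] nose inside est 158.3
```

View pics/s27.png

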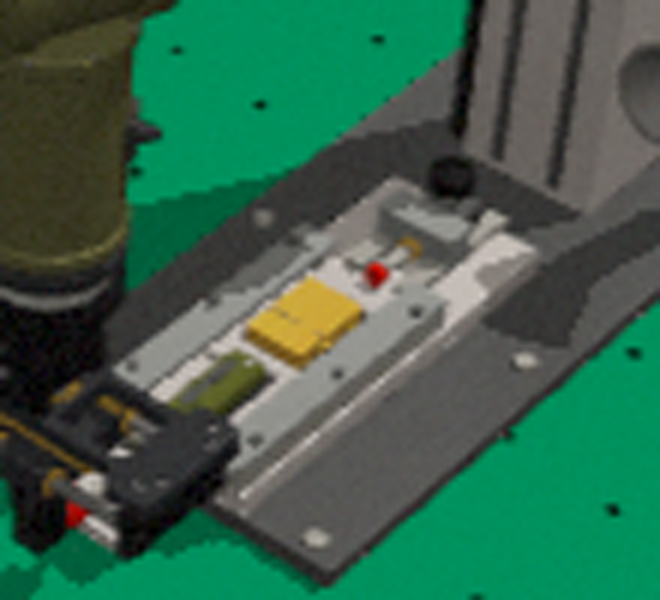

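drive_tool(increments="0 0 2 0 255;0 0 2 0 255;0 0 2 0 255;0 0 2 0 255;0 0 2 0 255;0 0 1 0 255;0 0 1 0 255")

```text
time: 35.25
position: [0.5527, 0.0507, 0.0413]
tool_rot: [-1.569, -0.097, 0.097]
ft_force: [-0.2, -2.2, 0.3]
grip_width: -0.001
```

drive_tool(increments="0 0 1 0 255;0 0 1 0 255")

```text
time: 35.5
position: [0.5524, 0.0527, 0.0413]
tool_rot: [-1.569, -0.097, 0.097]
ft_force: [0.2, -3.3, -0.1]
grip_width: 0.007
```

drive_tool(increments="0 0 1 0 255;0 0 1 0 255")

```text
time: 35.75
position: [0.5521, 0.0547, 0.0413]
tool_rot: [-1.569, -0.097, 0.097]
ft_force: [-0.0, -2.7, 0.2]
grip_width: 0.006
```

drive_tool(increments="0 0 1 0 255;0 0 0.5 0 255")

```text
time: 36.0
position: [0.552, 0.0563, 0.0413]
tool_rot: [-1.569, -0.097, 0.097]
ft_force: [0.5, -2.0, -0.4]
grip_width: 0.004
```

drive_tool(increments="0 0 0.5 0 255;0 0 0.5 0 255")

```text
time: 36.25
position: [0.5519, 0.0572, 0.0413]
tool_rot: [-1.569, -0.097, 0.097]
ft_force: [1.0, -2.7, -1.2]
grip_width: 0.004
```

drive_tool(increments="0 0 0.5 0 255;0 0 0.5 0 255")

```text
time: 36.5
position: [0.5518, 0.0582, 0.0413]
tool_rot: [-1.569, -0.097, 0.097]
ft_force: [-0.2, -2.8, -0.3]
grip_width: 0.002
```

```bash
python3 st.py; python3 kb.py;python3 - <<'E'
from h import *
d=get_image("scene");big(d["img"],380,150,440,210,10,"pics/s28.png")
E
```

```text
t 36.5 p [551.8  58.2  41.3] yaw 7.07 tilt [ 0.  0. -1.] F [-0.2 -2.8 -0.3] g 0.002
knob px 317 226 23.2 tool [ 0.4 -6.7 20.7] nose inside est 177.6
```

View pics/s28.png

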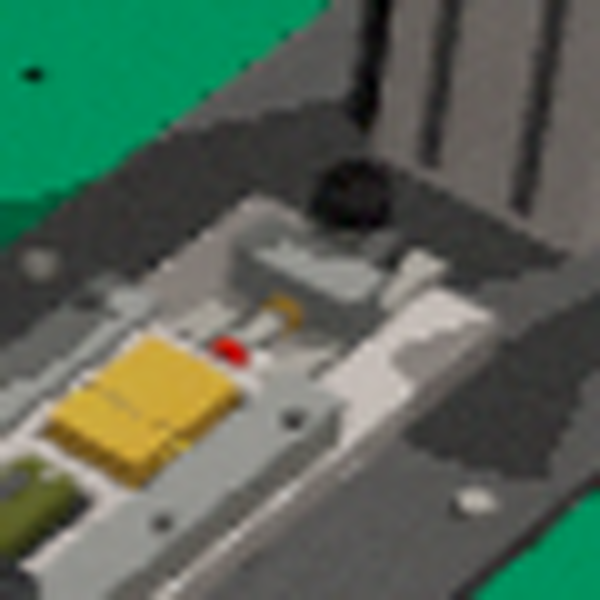

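drive_tool(increments="0 0 0.5 0 255;0 0 0.5 0 255")

```text
time: 36.85
position: [0.5516, 0.0591, 0.0413]
tool_rot: [-1.569, -0.097, 0.097]
ft_force: [-0.0, -2.3, -0.0]
grip_width: 0.007
```

drive_tool(increments="0 0 0.5 0 255;0 0 0.5 0 255")

```text
time: 37.1
position: [0.5515, 0.0601, 0.0413]
tool_rot: [-1.569, -0.097, 0.097]
ft_force: [0.8, -3.2, -0.5]
grip_width: 0.001
```

drive_tool(increments="0 0 0.5 0 255;0 0 0.5 0 255")

```text
time: 37.35
position: [0.5514, 0.0611, 0.0413]
tool_rot: [-1.569, -0.097, 0.097]
ft_force: [-0.5, -2.7, -0.0]
grip_width: 0.004
```

drive_tool(increments="0 0 0.5 0 255;0 0 0.5 0 255")

```text
time: 37.6
position: [0.5513, 0.0617, 0.0413]
tool_rot: [-1.569, -0.097, 0.097]
ft_force: [1.6, -3.0, -0.4]
grip_width: 0.006
```

drive_tool(increments="0 0 0.5 0 255;0 0 0 0 255")

```text
time: 37.85
position: [0.5513, 0.062, 0.0413]
tool_rot: [-1.569, -0.097, 0.096]
ft_force: [0.9, -3.8, 1.3]
grip_width: 0.006
```

drive_tool(increments="0 0 0.5 0 255;0 0 0 0 255")

```text
time: 38.1
position: [0.5512, 0.0624, 0.0413]
tool_rot: [-1.569, -0.097, 0.096]
ft_force: [1.4, -4.8, 0.8]
grip_width: 0.004
```

drive_tool(increments="0 0 0.5 0 255;0 0 0 0 255")

```text
time: 38.35
position: [0.5512, 0.0626, 0.0413]
tool_rot: [-1.57, -0.097, 0.096]
ft_force: [1.1, -5.5, -0.6]
grip_width: 0.005
```

drive_tool(increments="0 0 0.5 0 255;0 0 0.5 0 255;0 0 0 0 255")

```text
time: 38.72
position: [0.5511, 0.063, 0.0413]
tool_rot: [-1.571, -0.097, 0.096]
ft_force: [1.0, -7.1, 0.3]
grip_width: 0.003
```

drive_tool(increments="0 0 0.5 0 255;0 0 0 0 255")

```text
time: 38.98
position: [0.5511, 0.0632, 0.0413]
tool_rot: [-1.571, -0.096, 0.096]
ft_force: [1.3, -6.7, 0.4]
grip_width: 0.008
```

```bash
python3 st.py; python3 kb.py;python3 - <<'E'
from h import *
d=get_image("scene");big(d["img"],380,150,440,210,10,"pics/s29.png")
E
```

```text
t 38.98 p [551.1  63.2  41.3] yaw 7.01 tilt [ 0.001 -0.002 -1.   ] F [ 1.3 -6.7  0.4] g 0.008
knob px 318 227 23.1 tool [ 0.5 -6.7 20.5] nose inside est 182.4
```

View pics/s29.png

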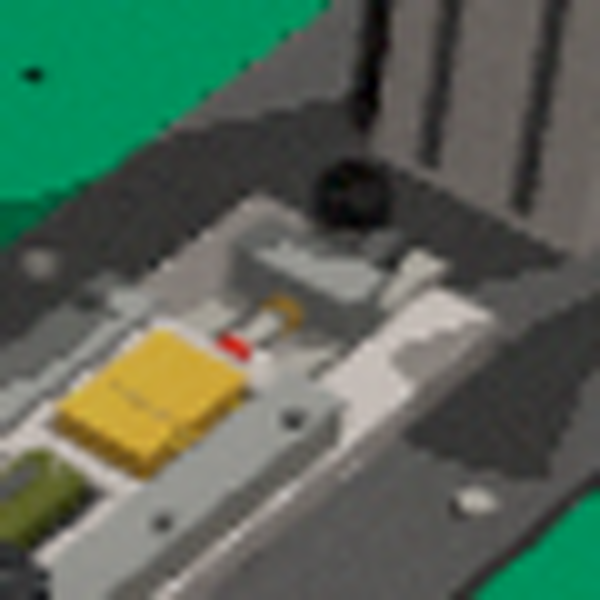

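drive_tool(increments="0 0 0.5 0 255;0 0 0.5 0 255;0 0 0 0 255")

```text
time: 39.45
position: [0.551, 0.0635, 0.0413]
tool_rot: [-1.572, -0.096, 0.095]
ft_force: [0.7, -7.8, -1.4]
grip_width: 0.005
```

```bash
python3 st.py
```

```text
t 39.45 p [551.   63.5  41.3] yaw 6.99 tilt [ 0.001 -0.003 -1.   ] F [ 0.7 -7.8 -1.4] g 0.005
```

drive_tool(increments="0 0 -0.5 0 255;0 0 -0.5 0 255;0 0 -0.5 0 255;0 0 -0.5 0 255;0 0 -0.5 0 255;0 0 -0.5 0 255;0 0 -0.5 0 255;0 0 -0.5 0 255;0 0 -0.5 0 255;0 0 -0.5 0 255;0 0 -0.5 0 255;0 0 -0.5 0 255;0 0 -0.5 0 255;0 0 -0.5 0 255")

```text
time: 41.2
position: [0.5516, 0.0592, 0.0413]
tool_rot: [-1.568, -0.097, 0.097]
ft_force: [-0.7, 0.7, 0.3]
grip_width: 0.001
```

```bash
python3 st.py; python3 kb.py; python3 - <<'E'
from h import *
d=get_image("scene");big(d["img"],380,150,440,210,10,"pics/s30.png")
E
```

```text
t 41.2 p [551.6  59.2  41.3] yaw 7.07 tilt [ 0.  0. -1.] F [-0.7  0.7  0.3] g 0.001
knob px 318 221 23.2 tool [ 0.6 -6.7 23.8] nose inside est 181.7
```

View pics/s30.png

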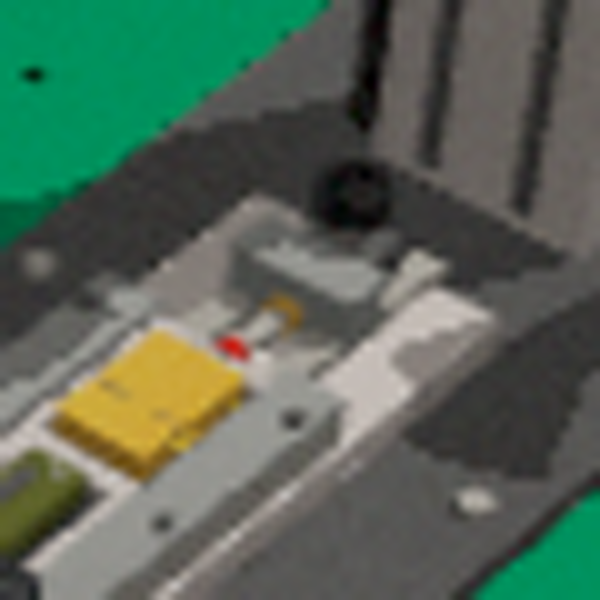

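drive_tool(increments="0 0 -5 0 255;0 0 -10 0 255;0 0 -15 0 255;0 -20 -15 0 255;0 -40 0 0 255;0 -40 0 0 255;0 0 0 0 255;0 0 0 0 255")

```text
time: 42.3
position: [0.5571, 0.0139, 0.1416]
tool_rot: [-1.568, -0.097, 0.096]
ft_force: [0.1, -0.8, -0.8]
grip_width: 0.009
```

```bash
python3 st.py; python3 kb.py; python3 - <<'E'
from h import *
d=get_image("scene");big(d["img"],250,120,490,300,3.3,"pics/s31.png")
w=get_image("wrist");cv2.imwrite("pics/w31.png",w["img"][:,:,::-1])
d=get_image("top");big(d["img"],100,60,480,340,2,"pics/t31.png")
E
```

```text
t 42.3 p [557.1  13.9 141.6] yaw 7.03 tilt [ 0.     0.001 -1.   ] F [ 0.1 -0.8 -0.8] g 0.009
knob px 318 118 15.2 tool [ 0.8 92.9 70.4] nose inside est 182.8
```

View pics/s31.png

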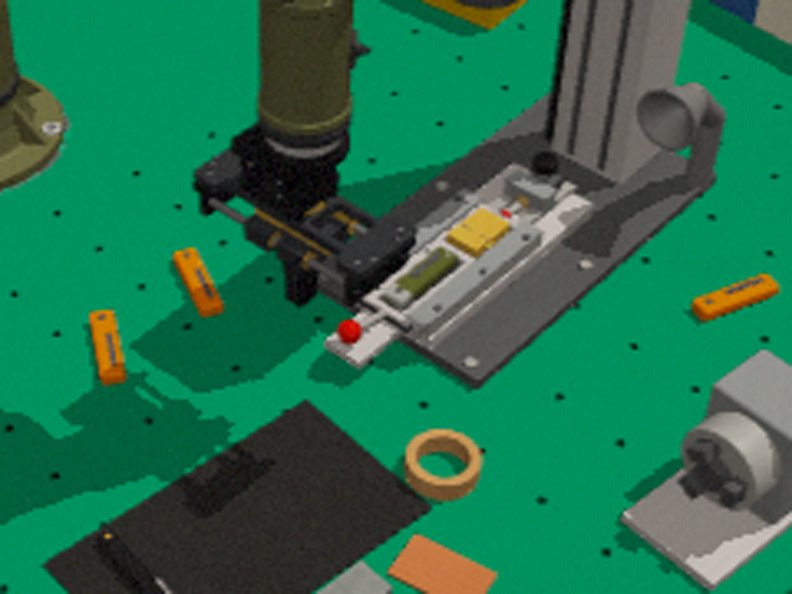

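View pics/w31.png

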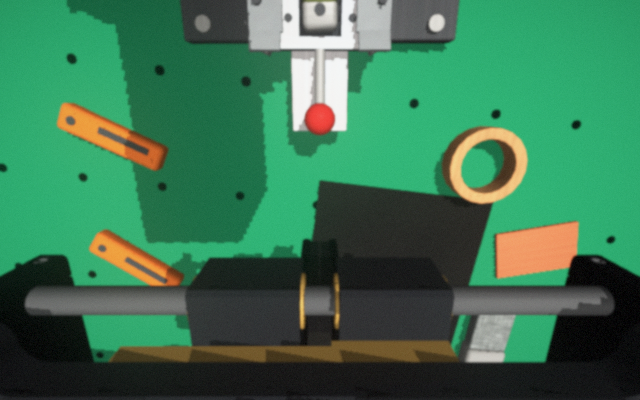

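View pics/t31.png

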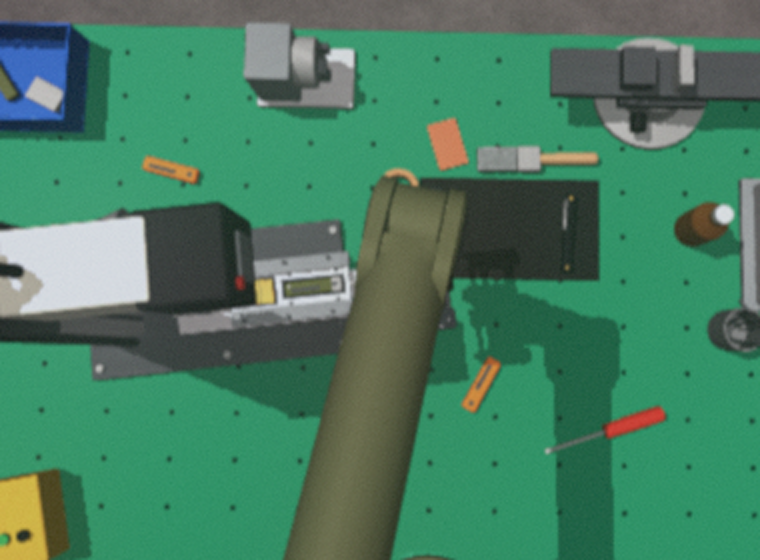

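```bash
python3 -c "
from bench import workorder
print(workorder.close_job())"
```

```text
the job is handed in; nothing more can be done
None
```

I laid the knife and the lighter flat in their own pockets and carried the pallet level to the stand. I started its nose about 51 mm into the guides and let go of it there, resting on the ledge. Then I pushed it in from behind the red knob with closed fingers until the nose bore on the red buffer. The job was handed in at about 42 s.

**Last checks:**
- **Push force:** it peaked at about 8 N, of which about 2.7 N was sliding friction, so the buffer took roughly 5 N. In the enlarged scene view the stop block had not moved.
- **Bearing after release:** I backed the fingers off slowly and the pallet stayed, with the buffer still compressed by about 0.8 mm, or roughly 3 N. I worked that out from the knob's position and did not measure it directly. The last look, from farther away, put the nose about 1 mm further in than the close one (182.8 against 181.7 mm), which is within the camera error.
- **Bystanders:** in the final pictures the razor, tape, brush, copper plate, screwdriver, bottle, key pot and orange knives look to be where they started, judged by eye. The arm hid most of the tape in the top view, but the other two views show it.
- **One odd reading:** while setting the pallet down on the ledge it pressed with about 13 N for a moment. I eased that off before opening the gripper.

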